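# Load the run-out board and hold it out at the gauge

### The job

Take the cup by its handle, pour all six grinding balls into the tray on the board and set the empty cup back upright on the bench. Then slide the board, flat and straight on its stand, outward until its outer end edge is level with the gauge's pointer. Finish while holding the board's grip there so that it stays level and does not tip over the stand's edge, carried by nothing but the stand and your grip, and leave the other things where they stand.

Things in the scene. Friction and masses are not known exactly. Their poses are not given: they have to be found in the camera images.
- stand: Fixed grey bench stand, a plate on two legs. Upper face 130 (its x) x 260 (its y) mm at z = 70 mm, reaching from y = -100 to y = +160 mm in the stand's frame. Origin on the bench under the plate; the board is slid out along the stand's -y, over the edge at y = -100 mm. Yaw about z.
- board: Loose aluminium board lying lengthwise on the stand: plate 120 (x) x 320 (y) x 8 mm, with tray and grip about 0.45 kg. Origin at the centre of the plate's underside; outer end at y = -160 mm (tray), tail at y = +160 mm (grip at y = +115). Centre of gravity near y = -13 mm empty, -25 mm loaded: run out to the gauge it tips over the stand's edge unless its grip is held.
- board_front (a point): Middle of the board's outer end edge (board frame: 0, -160, 4 mm).
- board_grip (a point): Centre of the grip block, which is 50 mm (board x) x 18 mm (board y) x 46 mm high, standing on the plate from 8 to 54 mm above the board's underside; pinch its 18 mm from above, fingers closing along board y.
- tray_floor (a point): Centre of the inner floor of the open steel tray fixed on the board's outer end (board frame: 0, -100, 12 mm). Tray 110 x 110 mm outside, wall 4 mm, rim 44 mm above the board's underside.
- gauge: Fixed gauge post, 95 mm tall on a 54 mm round foot, standing on the bench beyond the board's far (+x) side, turned like the stand. Origin under the foot. A thin steel pointer at z = 74 mm sticks out along its -x towards the board's path; its y in the stand's frame is the mark for the board's outer end edge.
- gauge_tip (a point): Tip of the pointer (40 mm along the gauge's -x, z = 74 mm), about 15 mm to the side of the board's path.
- cup: Loose steel cup, flared: outer radius 27 mm at the foot, 50 mm at the rim, 58 mm high, wall 4 mm, 0.15 kg, holding six balls at the start. Origin at the centre of its underside, z up; a flat grey handle sticks out along its +x.
- cup_handle (a point): Grasp point on the cup's flat handle (cup frame 74, 0, 42 mm). The handle is 14 mm thick (cup y), 26 mm high (z 29 to 55 mm) and ends at cup x = 98 mm; pinch it from above, fingers closing along cup y.
- bottle: Bystander: loose white laboratory bottle without cap, 56 mm wide, 112 mm tall; its place on the bench may be exchanged with the cup's. Origin under its centre.
- crucible: Bystander: small white porcelain crucible, 43 mm wide, 32 mm high, behind the stand. Origin under its centre.
- ball0_center (a point): Centre of a white ceramic grinding ball, 20 mm diameter, 16 g, smooth (six alike, in the cup at the start; they roll out when it is tipped 80 to 100 degrees).
- ball1_center (a point): Centre of a white ceramic grinding ball, 20 mm diameter, 16 g, smooth (six alike, in the cup at the start; they roll out when it is tipped 80 to 100 degrees).
- ball2_center (a point): Centre of a white ceramic grinding ball, 20 mm diameter, 16 g, smooth (six alike, in the cup at the start; they roll out when it is tipped 80 to 100 degrees).
- ball3_center (a point): Centre of a white ceramic grinding ball, 20 mm diameter, 16 g, smooth (six alike, in the cup at the start; they roll out when it is tipped 80 to 100 degrees).
- ball4_center (a point): Centre of a white ceramic grinding ball, 20 mm diameter, 16 g, smooth (six alike, in the cup at the start; they roll out when it is tipped 80 to 100 degrees).
- ball5_center (a point): Centre of a white ceramic grinding ball, 20 mm diameter, 16 g, smooth (six alike, in the cup at the start; they roll out when it is tipped 80 to 100 degrees).
Mind the look-alikes: they are no part of the job. What is shaped like the cup but orange or purple is not meant.

How it is judged:
By the outcome, as a careful person would: the job done as asked, in the order asked, and still so for the second after the job is handed in, while the arm keeps its last pose, push and grip.
It also fails if it takes over 72 s, if anything falls off the work surface, if the arm or the gripper's body presses on something with over 40 N, if the wrist force passes 120 N, or if a joint passes its speed limit or range.

### The arm

A 6-joint arm with a two-finger parallel gripper is mounted at the origin on a cart in front of the work surface, level with it; the furniture and walls round the work are solid. World frame = base frame: x ahead of the robot, y to its left, z up, the work surface at z = 0. Lengths are in m, angles in rad, forces in N, time in s.
With the tool pointing down it reaches from about 0.225 to 0.875 m from the base axis. Payload 3.4 kg.
Tool frame: the origin (TCP) lies at the very end of the fingers, on their centre line; the grasp point (between the pads) lies behind it (manip.grasp_offset is the z of the grasp point in the tool frame, in m); z points along the fingers, y is the line along which they close (so a half turn about z gives the same grasp; the last joint's range is limited). The gripper opens to 85 mm and grips with 20 to 120 N. Pads are 22 mm wide; open, the fingers measure 114 mm over their backs; the gripper's body (76 mm by 85 mm) begins 54 mm behind the grasp point. The pads swing forward as they close: fully open they stand 13 mm farther back than shut.
Start: joints at [-1.463, 0.276, 1.505, -0, 1.361, -0.121], TCP at [0.13, -0.56, 0.231] pointing down, gripper open.
Joint ranges: [-2.89, 2.89], [-0.75, 2.08], [0.22, 2.7], [-1.18, 4.32], [0.11, 2.71], [-2.7, 2.7]. Speed limits (rad/s): [2.57, 2.57, 3.14, 3.14, 3.14, 3.14].

### API

Orientations are given as a unit quaternion [w, x, y, z].
In Python, from rig import manip gives the robot as it stands.
- The arm moves only by the shell command python3 -m pendant 'ROWS' [FORCE]. ROWS is JSON, a list of rows, each an object of numbers: "dx", "dy", "dz": the shift along the tool's x, y, z in m; "rx", "ry", "rz": the turn, a rotation vector about the tool's x, y, z in degrees; "hand": the finger opening in m, from 0 to 0.0854. In form: [{"dx": .., "dy": .., "dz": .., "rx": .., "ry": .., "rz": .., "hand": ..}, ...]. A call has 1 to 12 rows; each row shifts and turns the commanded pose from where the row before left it, along the tool's axes as they then stand; what a row does not reach is not made up. A row lasts 1/12 s, in which the tool goes at most 41.7 mm and 7.16 degrees, less where a joint would pass 70% of its speed; a pose out of reach is approached as far as the arm can. A call is refused whole if a number of a shift passes 0.0417 or a number of a turn 7.16, either way. A call with a gripper value outside its range is refused whole. The fingers move at their own pace and stop on an object; FORCE is the grip in N (left out, the last holds). Time passes only in rows, so rows that do not move let the fingers close. It gives the time, the measured TCP pose, the force, the opening and the grip force at its end, in the units of the state.
- manip.get_state(): the state, without advancing time (a new reading comes with each control period).
- manip.get_image(name): name is "side" or "top" or "wrist"; returns a dict with "frame" (420x560x3 uint8, red, green, blue), "fx", "fy", "cx", "cy" (pixels), "position" and "attitude" of the camera in the world; the wrist camera has in their place "mount" (4x4, takes a point from camera to tool coordinates, whose origin is the TCP and whose axes are the flange's). Camera axes: x right, y up, looking along -z (the intrinsics and any distortion apply to the point x, -y, -z); pixel columns grow to the right and rows downward; lengths in m; the calibration is good to about 2 mm. A picture is of the moment at which its call begins: read the wrist's pose just before it. There is no depth.
- manip.sign_off(): hands the job in; it is judged then, once.
The state is a dict: "clock": time; "qpos": joint angles; "qd": joint speeds; "effort": joint torques, N m; "position": TCP position; "ee_rot": TCP orientation; "contact_force": force on the tool from outside, world axes, zero at the start; "moment": the same for the moment, N m; "width": finger opening in m; "gripper_force": force on a finger pad.
Only numpy, scipy, OpenCV 4.12 (cv2) and the standard library are available. Lean on these libraries where they do the work, as an engineer would, in place of code of your own. Each camera call takes 0.05 s, during which the arm holds its last target. There are 200 camera calls.

## Working session

There is one attempt and no reset: what is moved stays moved. The work goes in short steps, Python scripts to look and compute and a shell command to move; the robot and the scene stay as the last step left them, time stands still between calls to the robot, and variables do not carry over. Pictures are saved under pics/ and viewed, at most 12 in all, crops included, and the job is handed in when it is done.

```bash
ls; mkdir -p pics
python3 - <<'E'
from rig import manip
import cv2,numpy as np
s=manip.get_state();print(s, manip.grasp_offset)
for n in("side","top"):
    d=manip.get_image(n);cv2.imwrite(f"pics/{n}0.png",cv2.cvtColor(d["frame"],cv2.COLOR_RGB2BGR))
    print({k:v for k,v in d.items() if k!="frame"})
E
```

```text
pics
{'clock': 0.0, 'qpos': array([-1.46299067e+00,  2.76642081e-01,  1.50617654e+00,  1.23266232e-05,
        1.36068949e+00, -1.21029098e-01]), 'qd': array([ 0.00036599, -0.00113653, -0.00223045, -0.00049321, -0.00060473,
       -0.00033431]), 'effort': array([ 5.13259238e-04, -4.16774225e+01, -2.45805430e+01,  4.61330455e-05,
        1.11402958e-02, -8.82394232e-06]), 'position': array([ 0.13035863, -0.55947166,  0.23039557]), 'ee_rot': array([-9.57666166e-04,  9.93461161e-01,  1.14166562e-01,  1.23585812e-05]), 'contact_force': array([-0.06644807,  0.87045892, -0.41392651]), 'moment': array([-0.00852397,  0.02317745, -0.00070193]), 'gripper_force': 0.0, 'width': 0.0858142756894933} -0.0187
{'fx': 535.1316780689215, 'fy': 535.1316780689215, 'cx': 279.77251170073106, 'cy': 207.69440432220347, 'position': array([0.21111089, 1.59682477, 1.12907004]), 'attitude': array([-0.09033123, -0.05827415,  0.46764031,  0.87735793])}
{'fx': 473.0148106953895, 'fy': 473.0148106953895, 'cx': 294.0171653359885, 'cy': 216.1885694256091, 'position': array([0.29583366, 0.07531553, 1.40297274]), 'attitude': array([-0.68794419, -0.07098782,  0.07349345,  0.71853478])}
```

View pics/top0.png

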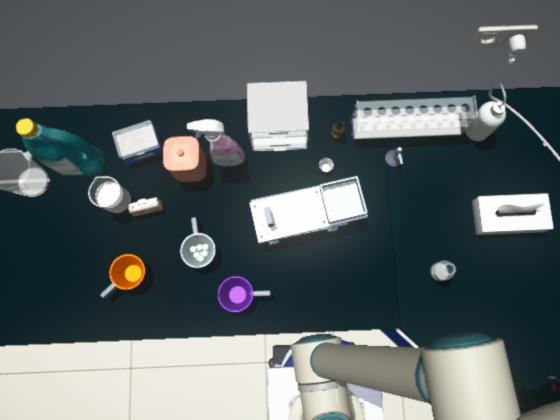

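View pics/side0.png

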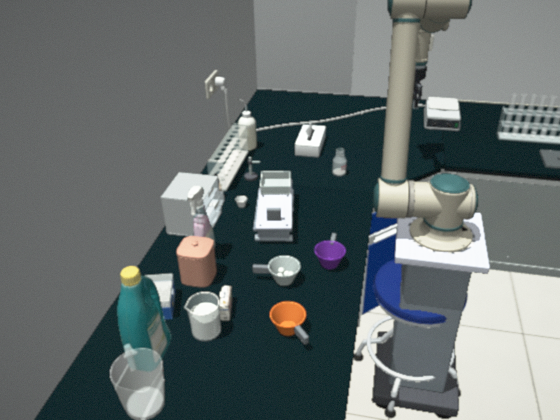

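Top view: the only grey steel cup holding white balls is at (198,250), with its handle towards (194,222). The look-alikes are purple (236,294) and orange (127,272). Board at (308,210) with the tray at (345,200) and the grip at (269,215). Gauge (396,157), crucible (326,165), bottle (443,270). I'll confirm in an enlarged crop and measure.

```bash
cat > h.py <<'E'
import numpy as np,cv2
from rig import manip
from scipy.spatial.transform import Rotation as R
np.set_printoptions(precision=4,suppress=True)
def rot(q): return R.from_quat(np.r_[q[1:],q[0]])
def pose(d):
    if "mount" in d:
        s=d["st"];T=np.array(d["mount"]);A=rot(s["ee_rot"]).as_matrix()
        return A@T[:3,:3],A@T[:3,3]+s["position"]
    return rot(d["attitude"]).as_matrix(),np.array(d["position"])
def img(n):
    s=manip.get_state();d=manip.get_image(n);d["st"]=s;return d
def ray(d,u,v):
    A,p=pose(d);r=A@np.array([(u-d["cx"])/d["fx"],-(v-d["cy"])/d["fy"],-1.]);return p,r/np.linalg.norm(r)
def onz(d,u,v,z):
    p,r=ray(d,u,v);return p+r*(z-p[2])/r[2]
def proj(d,P):
    A,p=pose(d);c=A.T@(np.array(P)-p);return np.array([d["cx"]-d["fx"]*c[0]/c[2],d["cy"]+d["fy"]*c[1]/c[2]])
def save(d,n,box=None,k=1):
    f=cv2.cvtColor(d["frame"],cv2.COLOR_RGB2BGR)
    if box: x,y,w,h=box;f=f[y:y+h,x:x+w]
    cv2.imwrite("pics/"+n,cv2.resize(f,None,fx=k,fy=k,interpolation=cv2.INTER_CUBIC))
E
python3 - <<'E'
from h import *
d=img("top");save(d,"crop1.png",(175,135,250,185),3.2)
for n,u,v,z in[("cuprim",198,250,.058),("handle",194.5,222,.042),("grip",269,215,.124),("tray",345,200,.114),("gauge",396,157,.0),("bottle",443,270,.05),("cruc",326,165,.03)]:print(n,onz(d,u,v,z))
print(pose(d)[0])
E
```

```text
cuprim [0.4881 0.3432 0.058 ]
handle [0.5735 0.3565 0.042 ]
grip [0.5675 0.1339 0.124 ]
tray [ 0.6033 -0.0799  0.114 ]
gauge [ 0.7609 -0.261   0.    ]
bottle [ 0.4014 -0.3535  0.05  ]
cruc [ 0.7348 -0.0396  0.03  ]
[[-0.0434  0.9782 -0.2031]
 [-0.9991 -0.0427  0.0079]
 [-0.0009  0.2033  0.9791]]
```

View pics/crop1.png

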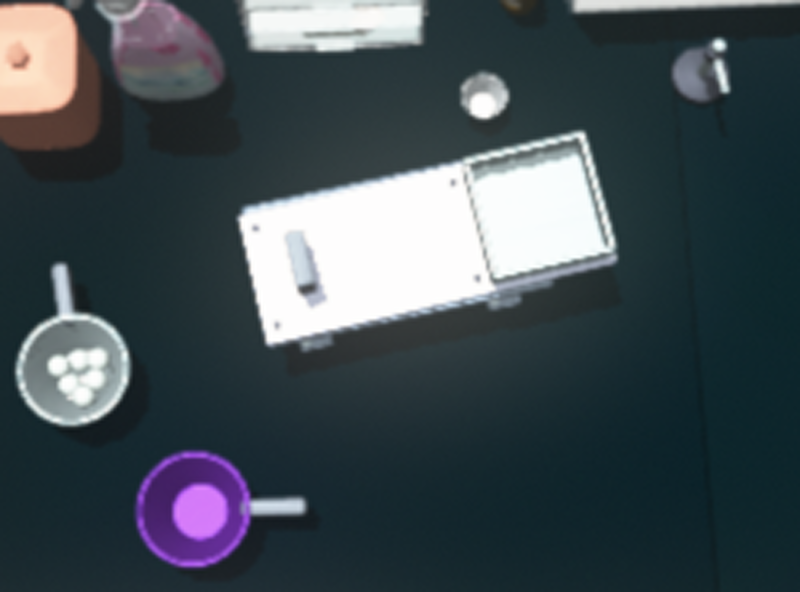

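Confirmed: crop shows the grey cup with six balls, rim centre (73,369), handle tip (60,265). Board tail corners (240,212) and (270,345), tray rim corners (463,160), (583,133), (615,253), (493,281). Grip top centre (301,261), pointer tip (726,92).

Run:
```python
from h import *
d=img("top");s=img("side")
f=lambda x,y,z:onz(d,175+(x+.5)/3.2-.5,135+(y+.5)/3.2-.5,z)
c=f(73,369,.058);print("cup",c,"tip",f(60,265,.055),"root",f(67,315,.055))
print("rim radius pts",f(16,369,.058),f(130,369,.058))
T=np.array([f(463,160,.114),f(583,133,.114),f(615,253,.114),f(493,281,.114)])
print("tray c",T.mean(0),"sides",[np.linalg.norm(T[i]-T[i-1]) for i in range(4)],[np.degrees(np.arctan2(*(T[i]-T[i-1])[1::-1])) for i in range(4)])
B=np.array([f(240,212,.078),f(270,345,.078)]);tm=B.mean(0);print("tail",B,tm,np.linalg.norm(B[1]-B[0]))
ax=T.mean(0)[:2]-tm[:2];L=np.linalg.norm(ax);print("axis len (265)",L,"dir deg",np.degrees(np.arctan2(ax[1],ax[0])))
g=f(301,261,.124);print("grip",g,"tail->grip (45)",np.linalg.norm(g[:2]-tm[:2]))
print("ptip",f(726,92,.074),"foot",f(700,74,0))
# side refinement for cup and grip: check projections
for n,P in[("cup",c),("grip",g),("tray",T.mean(0)),("ptip",f(726,92,.074))]:print(n,proj(s,P))
save(s,"side1.png",(230,130,130,170),3.5)
```

```text
cup [0.4883 0.3448 0.058 ] tip [0.5844 0.357  0.055 ] root [0.538  0.3507 0.055 ]
rim radius pts [0.4905 0.3957 0.058 ] [0.486  0.2938 0.058 ]
tray c [ 0.6062 -0.0743  0.114 ] sides [np.float64(0.1114902592781247), np.float64(0.1093149636998807), np.float64(0.11142850669769798), np.float64(0.1094196397174855)] [np.float64(10.383789781221623), np.float64(-79.4144504377644), np.float64(-169.5625069517104), np.float64(100.61771812718005)]
tail [[0.6212 0.1903 0.078 ]
 [0.4992 0.1667 0.078 ]] [0.5602 0.1785 0.078 ] 0.12426942544868291
axis len (265) 0.256930289481506 dir deg -79.69351967684592
grip [0.5641 0.1347 0.124 ] tail->grip (45) 0.043932228773809326
ptip [ 0.716  -0.2578  0.074 ] foot [ 0.7587 -0.2528  0.    ]
cup [284.6015 264.8166]
grip [275.1665 207.6523]
tray [276.5688 178.0324]
ptip [260.3119 161.4079]
```

View pics/side1.png

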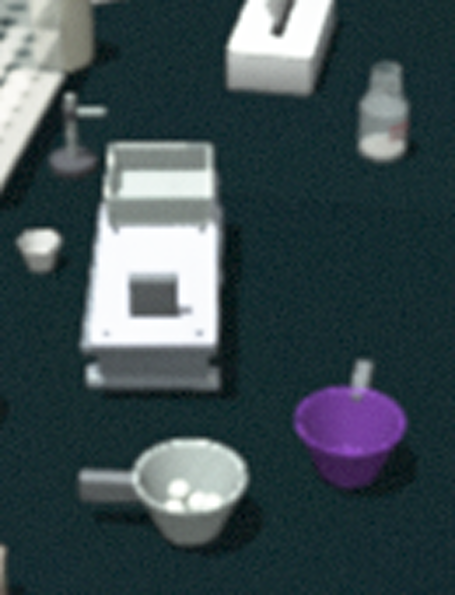

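```bash
python3 -m pendant '[{"dx":0.0224,"dy":-0.0283},{"dx":0.0224,"dy":-0.0283},{"dx":0.0224,"dy":-0.0283},{"dx":0.0224,"dy":-0.0283},{"dx":0.0224,"dy":-0.0283},{"dx":0.0224,"dy":-0.0283},{"dx":0.0224,"dy":-0.0283},{"dx":0.0224,"dy":-0.0283},{"dx":0.0224,"dy":-0.0283},{"dx":0.0224,"dy":-0.0283},{"dx":0.0224,"dy":-0.0283},{"dx":0.0224,"dy":-0.0283}]'; python3 -m pendant '[{"rx":7},{"rx":7},{},{}]'; python3 -c "
from h import *
s=manip.get_state();print(s['qpos'],s['position'],rot(s['ee_rot']).as_matrix())
q=s['qpos']
for g in(1,-1):
  print(g,(R.from_euler('z',q[0])*R.from_euler('y',q[1]+q[2])*R.from_euler('z',g*q[3])*R.from_euler('y',q[4])*R.from_euler('z',q[5]+np.pi/2)).as_matrix())
"
```

```text
[-1.463   0.2762  1.5055  0.      1.3607 -0.121 ] [ 0.1304 -0.5598  0.2309] [[ 0.9739  0.2268 -0.0001]
 [ 0.2268 -0.9739  0.0008]
 [ 0.0001 -0.0008 -1.    ]]
1 [[ 0.9739  0.2268 -0.0001]
 [ 0.2268 -0.9739  0.0008]
 [ 0.0001 -0.0008 -1.    ]]
-1 [[ 0.9739  0.2268 -0.0001]
 [ 0.2268 -0.9739  0.0008]
 [ 0.0001 -0.0008 -1.    ]]invalid input
invalid input
```

```bash
python3 -m pendant '[{"dx":0.0224,"dy":-0.0283,"dz":0,"rx":0,"ry":0,"rz":0,"hand":0.085}]'; python3 -m pendant '[{"dx":0.0224,"dy":-0.0283,"dz":0,"rx":0,"ry":0,"rz":0}]'; python3 -m pendant '[{"dx":0.0224,"dy":-0.0283,"hand":0.085}]' 60
```

```text
clock: 0.33
position: [0.1439, -0.5326, 0.2306]
ee_rot: [0.002, 0.994, 0.113, -0.001]
contact_force: [-0.1, -0.0, 0.6]
width: 0.0849
gripper_force: 0.0invalid input
invalid input
```

```bash
python3 -m pendant '[{"dx":0.0224,"dy":-0.0283,"dz":0,"rx":0,"ry":0,"rz":0,"hand":0.085},{"dx":0.0224,"dy":-0.0283,"dz":0,"rx":0,"ry":0,"rz":0,"hand":0.085},{"dx":0.0224,"dy":-0.0283,"dz":0,"rx":0,"ry":0,"rz":0,"hand":0.085},{"dx":0.0224,"dy":-0.0283,"dz":0,"rx":0,"ry":0,"rz":0,"hand":0.085},{"dx":0.0224,"dy":-0.0283,"dz":0,"rx":0,"ry":0,"rz":0,"hand":0.085},{"dx":0.0224,"dy":-0.0283,"dz":0,"rx":0,"ry":0,"rz":0,"hand":0.085},{"dx":0.0224,"dy":-0.0283,"dz":0,"rx":0,"ry":0,"rz":0,"hand":0.085},{"dx":0.0224,"dy":-0.0283,"dz":0,"rx":0,"ry":0,"rz":0,"hand":0.085},{"dx":0.0224,"dy":-0.0283,"dz":0,"rx":0,"ry":0,"rz":0,"hand":0.085},{"dx":0.0224,"dy":-0.0283,"dz":0,"rx":0,"ry":0,"rz":0,"hand":0.085},{"dx":0,"dy":0,"dz":0,"rx":7,"ry":0,"rz":0,"hand":0.085},{"dx":0,"dy":0,"dz":0,"rx":7,"ry":0,"rz":0,"hand":0.085}]' 60
cat > st.py <<'E'
from h import *
s=manip.get_state();print(s['clock'],s['qpos'],s['position'],s['width'],s['gripper_force'],s['contact_force'])
A=rot(s['ee_rot']).as_matrix();print(A)
q=s['qpos']
def fk(q,g=1):return R.from_euler('z',q[0])*R.from_euler('y',q[1]+q[2])*R.from_euler('z',g*q[3])*R.from_euler('y',q[4])*R.from_euler('z',q[5]+np.pi/2)
if __name__=="__main__":
  for g in(1,-1):print(g,abs(fk(q,g).as_matrix()-A).max())
E
python3 st.py
```

```text
clock: 1.33
position: [0.3017, -0.1954, 0.233]
ee_rot: [-0.122, 0.985, 0.12, -0.013]
contact_force: [-0.0, -0.8, -0.1]
width: 0.0851
gripper_force: 0.0
1.3333 [-0.8822  0.0578  1.8048  0.1086  1.5011  0.4261] [ 0.3017 -0.1954  0.233 ] 0.0850942964790867 0.0 [-0.0201 -0.8448 -0.0516]
[[ 0.9708  0.2336 -0.0554]
 [ 0.24   -0.9413  0.2375]
 [ 0.0033 -0.2438 -0.9698]]
1 3.3306690738754696e-16
-1 0.1889775341110384
```

```bash
python3 -m pendant '[{"dx":0,"dy":0,"dz":0,"rx":-7,"ry":0,"rz":0,"hand":0.085},{"dx":0,"dy":0,"dz":0,"rx":-7,"ry":0,"rz":0,"hand":0.085},{"dx":0.0238,"dy":-0.0301,"dz":0,"rx":0,"ry":0,"rz":0,"hand":0.085},{"dx":0.0238,"dy":-0.0301,"dz":0,"rx":0,"ry":0,"rz":0,"hand":0.085},{"dx":0.0238,"dy":-0.0301,"dz":0,"rx":0,"ry":0,"rz":0,"hand":0.085},{"dx":0.0238,"dy":-0.0301,"dz":0,"rx":0,"ry":0,"rz":0,"hand":0.085},{"dx":0.0238,"dy":-0.0301,"dz":0,"rx":0,"ry":0,"rz":0,"hand":0.085},{"dx":0.0238,"dy":-0.0301,"dz":0,"rx":0,"ry":0,"rz":0,"hand":0.085},{"dx":0.0238,"dy":-0.0301,"dz":0,"rx":0,"ry":0,"rz":0,"hand":0.085},{"dx":0.0238,"dy":-0.0301,"dz":0,"rx":0,"ry":0,"rz":0,"hand":0.085},{"dx":0.0238,"dy":-0.0301,"dz":0,"rx":0,"ry":0,"rz":0,"hand":0.085},{"dx":0.0238,"dy":-0.0301,"dz":0,"rx":0,"ry":0,"rz":0,"hand":0.085}]' && python3 -m pendant '[{"dx":0.0238,"dy":-0.0301,"dz":0,"rx":0,"ry":0,"rz":0,"hand":0.085},{"dx":0.0238,"dy":-0.0301,"dz":0,"rx":0,"ry":0,"rz":0,"hand":0.085},{"dx":0.0238,"dy":-0.0301,"dz":0,"rx":0,"ry":0,"rz":0,"hand":0.085},{"dx":0.0238,"dy":-0.0301,"dz":0,"rx":0,"ry":0,"rz":0,"hand":0.085},{"dx":0.0238,"dy":-0.0301,"dz":0.02,"rx":0,"ry":0,"rz":0,"hand":0.085},{"dx":0.0238,"dy":-0.0301,"dz":0.02,"rx":0,"ry":0,"rz":5.9,"hand":0.085},{"dx":0,"dy":0,"dz":0,"rx":0,"ry":0,"rz":0,"hand":0.085},{"dx":0,"dy":0,"dz":0,"rx":0,"ry":0,"rz":0,"hand":0.085}]'
python3 - <<'E'
from st import *
d=img("wrist");save(d,"w1.png")
for n,P in[("tip",[.5844,.357,.055]),("root",[.538,.3507,.055]),("rimc",[.4883,.3448,.058])]:print(n,proj(d,P))
E
```

```text
clock: 2.33
position: [0.4636, 0.1482, 0.2313]
ee_rot: [0.0, 0.993, 0.115, 0.0]
contact_force: [1.1, -1.4, -0.9]
width: 0.0852
gripper_force: 0.0
clock: 3.0
position: [0.5595, 0.353, 0.1897]
ee_rot: [0.001, 0.998, 0.064, -0.002]
contact_force: [-0.3, 0.1, -0.9]
width: 0.0852
gripper_force: 0.0
3.0 [ 0.4578  0.4316  1.3685 -0.0002  1.3465  1.9   ] [0.5595 0.353  0.1897] 0.08516133383673233 0.0 [-0.294   0.134  -0.8587]
[[ 0.9917  0.1284 -0.0045]
 [ 0.1283 -0.9917 -0.0024]
 [-0.0048  0.0018 -1.    ]]
tip [277.5135 165.2802]
root [277.8761 220.5863]
rimc [277.2769 275.8419]
```

View pics/w1.png

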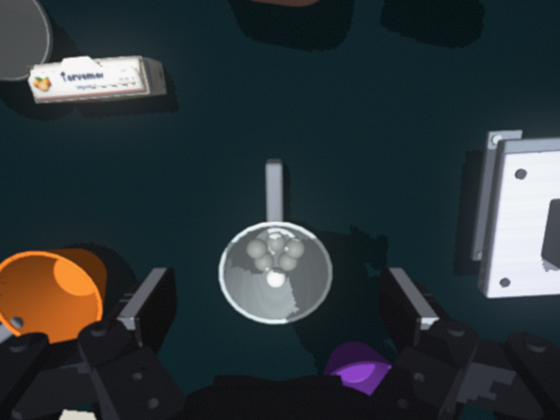

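Wrist view: grey cup with six balls, handle straight up from (275,220) to (275,160), within about 3 px of prediction. Descending to grasp.

```bash
python3 -m pendant '[{"dx":0.001,"dy":-0.001,"dz":0.02,"rx":0,"ry":0,"rz":0,"hand":0.05},{"dx":0.001,"dy":-0.001,"dz":0.02,"rx":0,"ry":0,"rz":0,"hand":0.05},{"dx":0,"dy":0,"dz":0.021,"rx":0,"ry":0,"rz":0,"hand":0.05},{"dx":0,"dy":0,"dz":0.021,"rx":0,"ry":0,"rz":0,"hand":0.05},{"dx":0,"dy":0,"dz":0.021,"rx":0,"ry":0,"rz":0,"hand":0.05},{"dx":0,"dy":0,"dz":0.021,"rx":0,"ry":0,"rz":0,"hand":0.05},{"dx":0,"dy":0,"dz":0.021,"rx":0,"ry":0,"rz":0,"hand":0.05},{"dx":0,"dy":0,"dz":0.021,"rx":0,"ry":0,"rz":0,"hand":0.05},{"dx":0,"dy":0,"dz":0,"rx":0,"ry":0,"rz":0,"hand":0.05},{"dx":0,"dy":0,"dz":0,"rx":0,"ry":0,"rz":0,"hand":0.05}]' 90; python3 st.py; python3 -m pendant '[{"dx":0,"dy":0,"dz":0,"rx":0,"ry":0,"rz":0,"hand":0.03},{"dx":0,"dy":0,"dz":0,"rx":0,"ry":0,"rz":0,"hand":0.02},{"dx":0,"dy":0,"dz":0,"rx":0,"ry":0,"rz":0,"hand":0.01},{"dx":0,"dy":0,"dz":0,"rx":0,"ry":0,"rz":0,"hand":0.0},{"dx":0,"dy":0,"dz":0,"rx":0,"ry":0,"rz":0,"hand":0.0},{"dx":0,"dy":0,"dz":0,"rx":0,"ry":0,"rz":0,"hand":0.0},{"dx":0,"dy":0,"dz":0,"rx":0,"ry":0,"rz":0,"hand":0.0},{"dx":0,"dy":0,"dz":0,"rx":0,"ry":0,"rz":0,"hand":0.0}]' 90
```

```text
clock: 3.88
position: [0.5616, 0.3527, 0.0273]
ee_rot: [0.0, 0.998, 0.063, -0.0]
contact_force: [-0.1, -0.4, 0.0]
width: 0.0499
gripper_force: 0.0
3.8833 [ 0.4562  0.5647  1.5725 -0.0004  1.0055  1.9021] [0.5616 0.3527 0.0273] 0.04990936644418663 0.0 [-0.0913 -0.4441  0.0166]
[[ 0.9922  0.1248 -0.0009]
 [ 0.1248 -0.9922 -0.0009]
 [-0.001   0.0007 -1.    ]]
1 1.932048271369169e-16
-1 0.0007132097701729233
clock: 4.55
position: [0.5631, 0.3546, 0.0288]
ee_rot: [-0.0, 0.998, 0.063, 0.002]
contact_force: [-0.7, -1.0, 6.6]
width: 0.0124
gripper_force: 87.7
```

```bash
cat > kin.py <<'E'
from h import *
from scipy.optimize import least_squares
Q=np.array([[-1.463,.2762,1.5055,0,1.3607,-.121],[-.8822,.0578,1.8048,.1086,1.5011,.4261],[.4578,.4316,1.3685,-.0002,1.3465,1.9],[.4562,.5647,1.5725,-.0004,1.0055,1.9021]])
P=np.array([[.1304,-.5598,.2309],[.3017,-.1954,.233],[.5595,.353,.1897],[.5616,.3527,.0273]])
Y=lambda a:R.from_euler('y',a).as_matrix();Z=lambda a:R.from_euler('z',a).as_matrix()
def rotm(q):return Z(q[0])@Y(q[1]+q[2])@Z(q[3])@Y(q[4])@Z(q[5]+np.pi/2)
def cols(q):
    a=Z(q[0])@Y(q[1]);b=a@Y(q[2]);return np.c_[[0,0,1],a[:,2],b[:,2],rotm(q)[:,2]]
K=np.linalg.lstsq(np.vstack([cols(q) for q in Q]),P.ravel(),rcond=None)[0]
def fk(q):return cols(q)@K,rotm(q)
lo=np.array([-2.89,-.75,.22,-1.18,.11,-2.7]);hi=np.array([2.89,2.08,2.7,4.32,2.71,2.7])
def ik(p,A,q0):
    def e(q):
        x,B=fk(q);return np.r_[(x-p)*10,R.from_matrix(B.T@A).as_rotvec()]
    r=least_squares(e,np.clip(q0,lo+.01,hi-.01),bounds=(lo,hi));return r.x,np.linalg.norm(r.fun)
E
python3 - <<'E'
from kin import *
print("h L1 L2 Lt",K,[np.linalg.norm(fk(q)[0]-p) for q,p in zip(Q,P)])
# pour: grasp point g, tool x along handle angle th (0..), roll about tool x
for th in (10,0,20,-10):
  h=np.radians(th);X=np.array([np.cos(h),np.sin(h),0]);N=np.array([-np.sin(h),np.cos(h),0])
  lip=np.array([.6062,-.0743])            # lip target over tray centre
  g=np.r_[lip+.074*X[:2]+.016*N[:2],.180]
  q=Q[3].copy();ok=[]
  for roll in range(0,106,5):
    a=np.radians(roll);A=np.c_[X,[0,0,0],-np.array([0,0,1])*np.cos(a)+N*np.sin(a)];A[:,1]=np.cross(A[:,2],A[:,0])
    q,err=ik(g+A[:,2]*.0187,A,q)
    if roll in(0,40,80,95,105):print(th,roll,q,round(err,4),"wrist",fk(q)[0]-K[3]*A[:,2])
E
```

```text
h L1 L2 Lt [0.6026 0.4643 0.4776 0.7182] [np.float64(0.07297021363988945), np.float64(0.03471247081524237), np.float64(0.06997341971942357), np.float64(0.07037939542589575)]
10 0 [-0.0675  0.4911  1.3607 -0.      1.2898  1.3288] 0.0 wrist [ 0.6763 -0.0457  0.8795]
10 40 [-0.5747  1.1637  0.5553  0.5199  1.8964  0.8701] 0.0 wrist [ 0.7544 -0.4885  0.7159]
10 80 [-0.8601  1.6553  0.22    0.9259  2.1113  0.8717] 0.3229 wrist [ 0.7925 -0.7201  0.3025]
10 95 [-0.9434  1.7961  0.22    1.0514  2.1292  0.9023] 0.4611 wrist [ 0.793  -0.7261  0.1216]
10 105 [-0.9926  1.9008  0.22    1.1372  2.1414  0.9427] 0.5472 wrist [ 0.7891 -0.7042  0.0029]
0 0 [-0.0855  0.5014  1.3455  0.      1.2947  1.4853] 0.0 wrist [ 0.6802 -0.0583  0.8795]
0 40 [-0.6414  1.0023  0.8586  0.5479  1.7207  0.889 ] 0.0 wrist [ 0.6802 -0.508   0.7159]
0 80 [-0.9106  1.7051  0.22    0.9781  2.1047  0.9026] 0.2035 wrist [ 0.6782 -0.7446  0.3023]
0 95 [-0.9868  1.8495  0.22    1.1019  2.1226  0.905 ] 0.3371 wrist [ 0.6773 -0.7509  0.1212]
0 105 [-1.0297  1.9527  0.22    1.1848  2.1349  0.9249] 0.4237 wrist [ 0.677  -0.7287  0
[... 250 characters left out ...]
4376 wrist [ 0.9008 -0.6761  0.3025]
20 95 [-0.8971  1.7407  0.22    0.996   2.1375  0.8865] 0.5834 wrist [ 0.9027 -0.6814  0.1218]
20 105 [-0.954   1.8477  0.22    1.0862  2.1499  0.9488] 0.6708 wrist [ 0.8953 -0.6603  0.0033]
-10 0 [-0.1043  0.5075  1.3363 -0.      1.2977  1.641 ] 0.0 wrist [ 0.6819 -0.0714  0.8795]
-10 40 [-0.7055  0.8663  1.1078  0.5875  1.5696  0.916 ] 0.0 wrist [ 0.6038 -0.5142  0.7159]
-10 80 [-0.9588  1.7545  0.22    1.0258  2.1002  0.922 ] 0.0804 wrist [ 0.5615 -0.7488  0.3019]
-10 95 [-1.029   1.9033  0.22    1.1495  2.1183  0.8956] 0.2122 wrist [ 0.5592 -0.755   0.1205]
-10 105 [-1.0664  2.0058  0.22    1.2309  2.1307  0.8961] 0.301 wrist [ 0.5625 -0.7331  0.0015]
```

```bash
python3 -m pendant '[{"dx":0,"dy":0,"dz":-0.01,"rx":0,"ry":0,"rz":0,"hand":0.0},{"dx":0,"dy":0,"dz":-0.025,"rx":0,"ry":0,"rz":0,"hand":0.0},{"dx":0,"dy":0,"dz":-0.03,"rx":0,"ry":0,"rz":0,"hand":0.0},{"dx":0,"dy":0,"dz":-0.03,"rx":0,"ry":0,"rz":0,"hand":0.0},{"dx":0,"dy":0,"dz":-0.03,"rx":0,"ry":0,"rz":0,"hand":0.0},{"dx":0,"dy":0,"dz":-0.03,"rx":0,"ry":0,"rz":0,"hand":0.0},{"dx":0,"dy":0,"dz":-0.02,"rx":0,"ry":0,"rz":0,"hand":0.0},{"dx":0,"dy":0,"dz":-0.01,"rx":0,"ry":0,"rz":0,"hand":0.0},{"dx":0,"dy":0,"dz":0,"rx":5,"ry":0,"rz":0,"hand":0.0},{"dx":0,"dy":0,"dz":0,"rx":5,"ry":0,"rz":0,"hand":0.0},{"dx":0,"dy":0,"dz":0,"rx":5,"ry":0,"rz":0,"hand":0.0},{"dx":0,"dy":0,"dz":0,"rx":0,"ry":0,"rz":0,"hand":0.0}]'
cat > kin.py <<'E'
from h import *
from scipy.optimize import least_squares
Q=np.array([[-1.463,.2762,1.5055,0,1.3607,-.121],[-.8822,.0578,1.8048,.1086,1.5011,.4261],[.4578,.4316,1.3685,-.0002,1.3465,1.9],[.4562,.5647,1.5725,-.0004,1.0055,1.9021]])
P=np.array([[.1304,-.5598,.2309],[.3017,-.1954,.233],[.5595,.353,.1897],[.5616,.3527,.0273]])
import os
if os.path.exists("obs.npy"):o=np.load("obs.npy");Q=np.vstack([Q,o[:,:6]]);P=np.vstack([P,o[:,6:]])
Y=lambda a:R.from_euler('y',a).as_matrix();Z=lambda a:R.from_euler('z',a).as_matrix()
def rotm(q):return Z(q[0])@Y(q[1]+q[2])@Z(q[3])@Y(q[4])@Z(q[5]+np.pi/2)
def cols(q):
    z=Z(q[0]);a=z@Y(q[1]);b=a@Y(q[2]);c=b@Z(q[3]);return np.c_[[0,0,1],a[:,2],b[:,2],rotm(q)[:,2],z[:,1],c[:,1],b[:,0]]
K,_,rk,sv=np.linalg.lstsq(np.vstack([cols(q) for q in Q]),P.ravel(),rcond=1e-9)
def fk(q):return cols(q)@K,rotm(q)
lo=np.array([-2.89,-.75,.22,-1.18,.11,-2.7]);hi=np.array([2.89,2.08,2.7,4.32,2.71,2.7])
def ik(p,A,q0):
    def e(q):
        x,B=fk(q);return np.r_[(x-p)*10,R.from_matrix(B.T@A).as_rotvec()]
    r=least_squares(e,np.clip(q0,lo+.01,hi-.01),bounds=(lo,hi));return r.x,np.linalg.norm(r.fun)
E
cat > plan.py <<'E'
from h import *
s=manip.get_state();np.save("obs.npy",np.r_[s["qpos"],s["position"]][None])
from kin import *
print("h L1 L2 Lt dy1 dy4 c",K,sv,[np.linalg.norm(fk(q)[0]-p) for q,p in zip(Q,P)])
for th in (10,0,20,-10):
  h=np.radians(th);X=np.array([np.cos(h),np.sin(h),0]);N=np.array([-np.sin(h),np.cos(h),0])
  lip=np.array([.6062,-.0743]);g=np.r_[lip+.074*X[:2]+.016*N[:2],.180];q=Q[3].copy()
  for roll in range(0,106,5):
    a=np.radians(roll);A=np.c_[X,[0,0,0],-np.array([0,0,1])*np.cos(a)+N*np.sin(a)];A[:,1]=np.cross(A[:,2],A[:,0])
    q,err=ik(g+A[:,2]*.0187,A,q)
    if roll in(0,40,80,95,105):print(th,roll,q,round(err,4),"wrist",fk(q)[0]-K[3]*A[:,2])
E
python3 plan.py
```

```text
clock: 5.55
position: [0.5614, 0.3505, 0.2099]
ee_rot: [-0.13, 0.99, 0.06, -0.01]
contact_force: [0.0, -1.0, -2.6]
width: 0.0125
gripper_force: 88.3
h L1 L2 Lt dy1 dy4 c [0.1367 0.6297 0.4211 0.3645 0.0693 0.0001 0.0603] [4.4062 3.158  2.3124 0.4243 0.2025 0.1652 0.13  ] [np.float64(4.775137645283191e-05), np.float64(3.8024578709573556e-05), np.float64(5.709734978099472e-05), np.float64(4.662252299059146e-05), np.float64(1.2008155383386062e-05)]
10 0 [-0.17    0.4703  1.3751  0.      1.2962  1.2262] 0.0 wrist [ 0.6763 -0.0457  0.5258]
10 40 [-0.4456  0.6486  1.2526  0.5539  1.6758  0.8852] 0.0 wrist [ 0.7149 -0.2646  0.4449]
10 80 [-0.5619  0.9232  1.2133  0.9689  2.0548  0.7847] 0.0 wrist [ 0.7354 -0.3811  0.2401]
10 95 [-0.5654  1.0276  1.2258  1.12    2.1849  0.777 ] 0.0 wrist [ 0.7361 -0.385   0.1499]
10 105 [-0.556   1.0941  1.242   1.2242  2.2707  0.7785] 0.0 wrist [ 0.7343 -0.3747  0.0905]
0 0 [-0.1873  0.4774  1.3628  0.      1.3014  1.3835] 0.0 wrist [ 0.6802 -0.0583  0.5258]
0 40 [-0.4857  0.611   1.3275  0.6046  1.5755  0.9707] 0.0 wrist [ 0.6802 -0.2806  0.4449]
0 80 [-0.
[... 489 characters left out ...]
.1758  0.78  ] 0.0 wrist [ 0.7868 -0.354   0.2401]
20 95 [-0.5063  1.068   1.1118  1.0688  2.3004  0.8063] 0.0 wrist [ 0.7881 -0.3577  0.1499]
20 105 [-0.4982  1.1299  1.1326  1.1814  2.3785  0.8296] 0.0 wrist [ 0.7845 -0.3479  0.0905]
-10 0 [-0.2057  0.4816  1.3554  0.      1.3046  1.5396] 0.0 wrist [ 0.6819 -0.0714  0.5258]
-10 40 [-0.5224  0.5695  1.4085  0.6529  1.4684  1.0507] 0.0 wrist [ 0.6433 -0.2903  0.4449]
-10 80 [-0.672   0.8275  1.4629  1.1001  1.8121  0.7486] 0.0 wrist [ 0.6227 -0.4068  0.2401]
-10 95 [-0.6767  0.9437  1.4782  1.2366  1.9623  0.6752] 0.0 wrist [ 0.622  -0.4107  0.1499]
-10 105 [-0.6642  1.0216  1.486   1.3262  2.0688  0.6373] 0.0 wrist [ 0.6238 -0.4004  0.0905]
```

```bash
python3 -m pendant '[{"dx":0,"dy":0,"dz":0,"rx":-5,"ry":0,"rz":0,"hand":0.0},{"dx":0,"dy":0,"dz":0,"rx":-5,"ry":0,"rz":0,"hand":0.0},{"dx":0,"dy":0,"dz":0,"rx":-5,"ry":0,"rz":0,"hand":0.0},{"dx":0.002,"dy":0.010,"dz":0,"rx":0,"ry":0,"rz":0,"hand":0.0},{"dx":0.003,"dy":0.015,"dz":0,"rx":0,"ry":0,"rz":0,"hand":0.0},{"dx":0.005,"dy":0.026,"dz":0,"rx":0,"ry":0,"rz":0,"hand":0.0},{"dx":0.005,"dy":0.026,"dz":0,"rx":0,"ry":0,"rz":0,"hand":0.0},{"dx":0.005,"dy":0.026,"dz":0,"rx":0,"ry":0,"rz":0,"hand":0.0},{"dx":0.005,"dy":0.026,"dz":0,"rx":0,"ry":0,"rz":0,"hand":0.0},{"dx":0.005,"dy":0.026,"dz":0,"rx":0,"ry":0,"rz":0,"hand":0.0},{"dx":0.005,"dy":0.026,"dz":0,"rx":0,"ry":0,"rz":0,"hand":0.0},{"dx":0.005,"dy":0.026,"dz":0,"rx":0,"ry":0,"rz":0,"hand":0.0}]' && python3 -m pendant '[{"dx":0.005,"dy":0.026,"dz":0,"rx":0,"ry":0,"rz":0,"hand":0.0},{"dx":0.005,"dy":0.026,"dz":0,"rx":0,"ry":0,"rz":0,"hand":0.0},{"dx":0.005,"dy":0.026,"dz":0,"rx":0,"ry":0,"rz":0,"hand":0.0},{"dx":0.005,"dy":0.026,"dz":0,"rx":0,"ry":0,"rz":0,"hand":0.0},{"dx":0.005,"dy":0.026,"dz":0,"rx":0,"ry":0,"rz":0,"hand":0.0},{"dx":0.005,"dy":0.026,"dz":0,"rx":0,"ry":0,"rz":0,"hand":0.0},{"dx":0.005,"dy":0.026,"dz":0,"rx":0,"ry":0,"rz":0,"hand":0.0},{"dx":0,"dy":0.013,"dz":0,"rx":0,"ry":0,"rz":5,"hand":0.0},{"dx":0,"dy":0.004,"dz":0,"rx":0,"ry":0,"rz":6,"hand":0.0},{"dx":0,"dy":0,"dz":0,"rx":0,"ry":0,"rz":6,"hand":0.0},{"dx":0,"dy":0,"dz":0,"rx":0,"ry":0,"rz":0,"hand":0.0},{"dx":0,"dy":0,"dz":0,"rx":0,"ry":0,"rz":0,"hand":0.0}]'
python3 - <<'E'
from st import *
d=img("top");save(d,"t2.png",(210,130,200,150),4)
E
```

```text
clock: 6.55
position: [0.6275, 0.1506, 0.2113]
ee_rot: [0.001, 0.998, 0.062, -0.001]
contact_force: [0.6, -0.4, -1.4]
width: 0.0123
gripper_force: 88.5
clock: 7.55
position: [0.6863, -0.0408, 0.2113]
ee_rot: [0.0, 0.996, -0.085, -0.001]
contact_force: [-0.1, 0.7, -2.2]
width: 0.0123
gripper_force: 88.6
7.55 [-0.1601  0.4574  1.2714 -0.0007  1.4138  1.5808] [ 0.6863 -0.0408  0.2113] 0.012301991440693865 88.58144044876099 [-0.1376  0.6846 -2.2244]
[[ 0.9856 -0.1691 -0.0012]
 [-0.1691 -0.9856 -0.0005]
 [-0.0011  0.0007 -1.    ]]
```

View pics/t2.png

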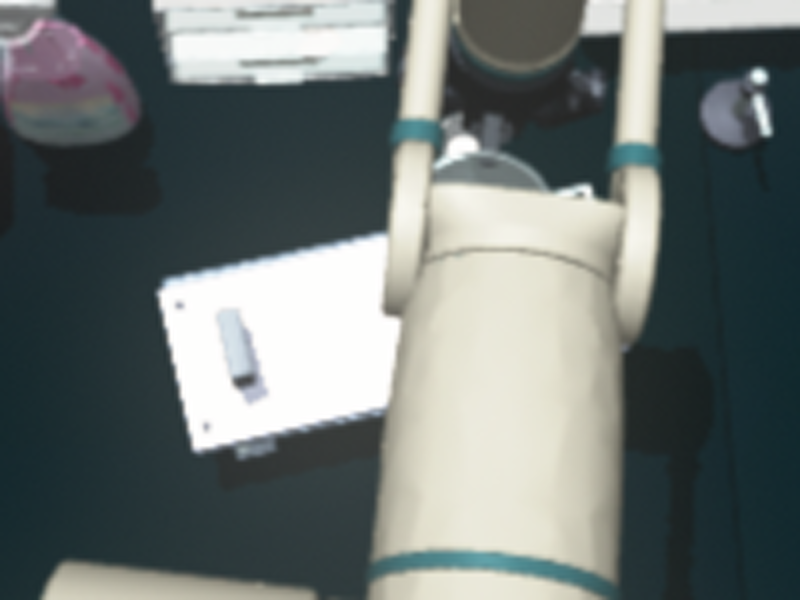

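```bash
python3 -m pendant '[{"dx":0,"dy":0,"dz":0.022,"rx":0,"ry":0,"rz":0,"hand":0.0},{"dx":0,"dy":0,"dz":0.022,"rx":0,"ry":0,"rz":0,"hand":0.0},{"dx":0,"dy":-0.0016,"dz":0,"rx":3,"ry":0,"rz":0,"hand":0.0},{"dx":0,"dy":-0.0016,"dz":0,"rx":5,"ry":0,"rz":0,"hand":0.0},{"dx":0,"dy":-0.0016,"dz":0,"rx":5,"ry":0,"rz":0,"hand":0.0},{"dx":0,"dy":-0.0016,"dz":0,"rx":5,"ry":0,"rz":0,"hand":0.0},{"dx":0,"dy":-0.0016,"dz":0,"rx":5,"ry":0,"rz":0,"hand":0.0},{"dx":0,"dy":-0.0016,"dz":0,"rx":5,"ry":0,"rz":0,"hand":0.0},{"dx":0,"dy":-0.0016,"dz":0,"rx":5,"ry":0,"rz":0,"hand":0.0},{"dx":0,"dy":-0.0016,"dz":0,"rx":4,"ry":0,"rz":0,"hand":0.0},{"dx":0,"dy":-0.0016,"dz":0,"rx":3,"ry":0,"rz":0,"hand":0.0},{"dx":0,"dy":0,"dz":0,"rx":0,"ry":0,"rz":0,"hand":0.0}]'
python3 - <<'E'
from st import *
z=A[:,2];print("grasp",s['position']-.0187*z,"roll",np.degrees(np.arctan2(-A[2,1],-A[2,2])))
E
```

```text
clock: 8.6
position: [0.6883, -0.0285, 0.1697]
ee_rot: [-0.341, 0.936, -0.081, 0.028]
contact_force: [-0.7, -0.4, -2.6]
width: 0.0123
gripper_force: 88.7
8.6 [-0.4796  0.5566  1.4218  0.664   1.4467  1.0815] [ 0.6883 -0.0285  0.1697] 0.012268312420935514 88.71834754943848 [-0.7442 -0.3972 -2.5903]
[[ 0.9853 -0.1326  0.1081]
 [-0.1711 -0.7549  0.6331]
 [-0.0023 -0.6422 -0.7665]]
grasp [ 0.6863 -0.0403  0.184 ] roll 39.958989314255135
```

```bash
python3 -m pendant '[{"dx":0,"dy":-0.0008,"dz":0,"rx":2.5,"ry":0,"rz":0,"hand":0.0},{"dx":0,"dy":-0.0008,"dz":0,"rx":2.5,"ry":0,"rz":0,"hand":0.0},{"dx":0,"dy":-0.0008,"dz":0,"rx":2.5,"ry":0,"rz":0,"hand":0.0},{"dx":0,"dy":-0.0008,"dz":0,"rx":2.5,"ry":0,"rz":0,"hand":0.0},{"dx":0,"dy":-0.0008,"dz":0,"rx":2.5,"ry":0,"rz":0,"hand":0.0},{"dx":0,"dy":-0.0008,"dz":0,"rx":2.5,"ry":0,"rz":0,"hand":0.0},{"dx":0,"dy":-0.0005,"dz":0,"rx":1.5,"ry":0,"rz":0,"hand":0.0},{"dx":0,"dy":-0.0005,"dz":0,"rx":1.5,"ry":0,"rz":0,"hand":0.0},{"dx":0,"dy":-0.0005,"dz":0,"rx":1.5,"ry":0,"rz":0,"hand":0.0},{"dx":0,"dy":-0.0005,"dz":0,"rx":1.5,"ry":0,"rz":0,"hand":0.0},{"dx":0,"dy":-0.0005,"dz":0,"rx":1.5,"ry":0,"rz":0,"hand":0.0},{"dx":0,"dy":-0.0005,"dz":0,"rx":1.5,"ry":0,"rz":0,"hand":0.0}]' && python3 -m pendant '[{"dx":0,"dy":-0.0005,"dz":0,"rx":1.5,"ry":0,"rz":0,"hand":0.0},{"dx":0,"dy":-0.0005,"dz":0,"rx":1.5,"ry":0,"rz":0,"hand":0.0},{"dx":0,"dy":-0.0005,"dz":0,"rx":1.5,"ry":0,"rz":0,"hand":0.0},{"dx":0,"dy":-0.0005,"dz":0,"rx":1.5,"ry":0,"rz":0,"hand":0.0},{"dx":0,"dy":-0.0005,"dz":0,"rx":1.5,"ry":0,"rz":0,"hand":0.0},{"dx":0,"dy":-0.0005,"dz":0,"rx":1.5,"ry":0,"rz":0,"hand":0.0},{"dx":0,"dy":-0.0005,"dz":0,"rx":1.5,"ry":0,"rz":0,"hand":0.0},{"dx":0,"dy":-0.0005,"dz":0,"rx":1.5,"ry":0,"rz":0,"hand":0.0},{"dx":0,"dy":-0.0005,"dz":0,"rx":1.5,"ry":0,"rz":0,"hand":0.0},{"dx":0,"dy":-0.0005,"dz":0,"rx":1.5,"ry":0,"rz":0,"hand":0.0},{"dx":0,"dy":-0.0005,"dz":0,"rx":1.5,"ry":0,"rz":0,"hand":0.0},{"dx":0,"dy":-0.0005,"dz":0,"rx":1.5,"ry":0,"rz":0,"hand":0.0}]' && python3 -m pendant '[{"dx":0,"dy":-0.0005,"dz":0,"rx":1.5,"ry":0,"rz":0,"hand":0.0},{"dx":0,"dy":-0.0005,"dz":0,"rx":1.5,"ry":0,"rz":0,"hand":0.0},{"dx":0,"dy":-0.0005,"dz":0,"rx":1.5,"ry":0,"rz":0,"hand":0.0},{"dx":0,"dy":-0.0005,"dz":0,"rx":1.5,"ry":0,"rz":0,"hand":0.0},{"dx":0,"dy":-0.0005,"dz":0,"rx":1.5,"ry":0,"rz":0,"hand":0.0},{"dx":0,"dy":-0.0005,"dz":0,"rx":1.5,"ry":0,"rz":0,"hand":0.0},{"dx":0,"dy":-0.0005,"dz":0,"rx":1.5,"ry":0,"rz":0,"hand":0.0},{"dx":0,"dy":-0.0005,"dz":0,"rx":1.5,"ry":0,"rz":0,"hand":0.0},{"dx":0,"dy":0,"dz":0,"rx":0,"ry":0,"rz":0,"hand":0.0},{"dx":0,"dy":0,"dz":0,"rx":0,"ry":0,"rz":0,"hand":0.0},{"dx":0,"dy":0,"dz":0,"rx":0,"ry":0,"rz":0,"hand":0.0},{"dx":0,"dy":0,"dz":0,"rx":0,"ry":0,"rz":0,"hand":0.0}]'
python3 - <<'E'
from st import *
z=A[:,2];print("grasp",s['position']-.0187*z,"roll",np.degrees(np.arctan2(-A[2,1],-A[2,2])))
a=img("side");b=img("top")
save(a,"a.png",(210,120,160,150),2.5);save(b,"b.png",(230,120,160,150),2.5)
cv2.imwrite("pics/t3.png",np.hstack([cv2.imread("pics/a.png"),cv2.imread("pics/b.png")]))
E
```

```text
clock: 9.6
position: [0.6901, -0.0212, 0.1783]
ee_rot: [-0.529, 0.845, -0.072, 0.045]
contact_force: [-0.3, 0.0, -2.7]
width: 0.0128
gripper_force: 88.9
clock: 10.6
position: [0.6904, -0.0196, 0.1841]
ee_rot: [-0.655, 0.751, -0.064, 0.056]
contact_force: [0.1, 0.3, -2.1]
width: 0.0121
gripper_force: 89.0
clock: 11.6
position: [0.6905, -0.0194, 0.1882]
ee_rot: [0.729, -0.68, 0.058, -0.063]
contact_force: [0.6, -0.2, -1.3]
width: 0.012
gripper_force: 89.0
11.6 [-0.6358  0.9159  1.5101  1.2543  1.924   0.6743] [ 0.6905 -0.0194  0.1882] 0.012015373130085907 89.02069687843323 [ 0.5776 -0.2357 -1.2991]
[[ 0.9854  0.0126  0.1696]
 [-0.1701  0.0683  0.9831]
 [ 0.0008 -0.9976  0.0694]]
grasp [ 0.6873 -0.0378  0.1869] roll 93.98042349671024
```

View pics/t3.png

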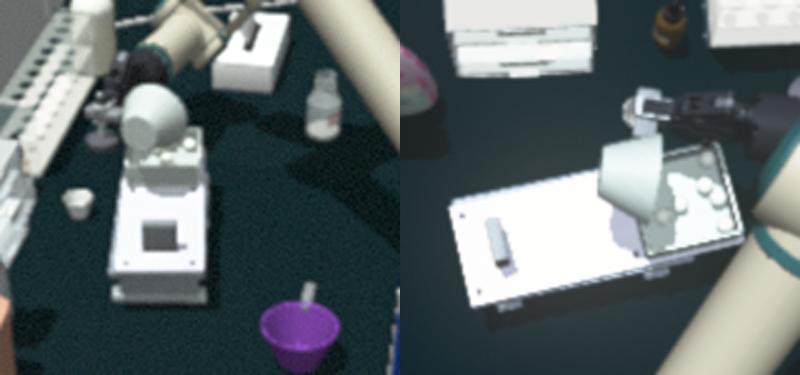

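Top view shows all six balls in the tray (e.g. crop (708,158), (705,185), (718,200), (682,205), (725,222), (663,217)), and the force has dropped by about the balls' weight. Un-rolling and returning the cup.

```bash
python3 -m pendant '[{"dx":0,"dy":-0.02,"dz":0,"rx":0,"ry":0,"rz":0,"hand":0.0},{"dx":0,"dy":-0.02,"dz":0,"rx":0,"ry":0,"rz":0,"hand":0.0},{"dx":0,"dy":0.0023,"dz":0,"rx":-5,"ry":0,"rz":0,"hand":0.0},{"dx":0,"dy":0.0023,"dz":0,"rx":-7,"ry":0,"rz":0,"hand":0.0},{"dx":0,"dy":0.0023,"dz":0,"rx":-7,"ry":0,"rz":0,"hand":0.0},{"dx":0,"dy":0.0023,"dz":0,"rx":-7,"ry":0,"rz":0,"hand":0.0},{"dx":0,"dy":0.0023,"dz":0,"rx":-7,"ry":0,"rz":0,"hand":0.0},{"dx":0,"dy":0.0023,"dz":0,"rx":-7,"ry":0,"rz":0,"hand":0.0},{"dx":0,"dy":0.0023,"dz":0,"rx":-7,"ry":0,"rz":0,"hand":0.0},{"dx":0,"dy":0.0023,"dz":0,"rx":-7,"ry":0,"rz":0,"hand":0.0},{"dx":0,"dy":0.0023,"dz":0,"rx":-7,"ry":0,"rz":0,"hand":0.0},{"dx":0,"dy":0.0023,"dz":0,"rx":-7,"ry":0,"rz":0,"hand":0.0}]' && python3 -m pendant '[{"dx":0,"dy":0.0023,"dz":0,"rx":-7,"ry":0,"rz":0,"hand":0.0},{"dx":0,"dy":0.0023,"dz":0,"rx":-7,"ry":0,"rz":0,"hand":0.0},{"dx":0,"dy":0.0023,"dz":0,"rx":-7,"ry":0,"rz":0,"hand":0.0},{"dx":0,"dy":0.0016,"dz":0,"rx":-5,"ry":0,"rz":0,"hand":0.0},{"dx":0,"dy":0,"dz":0,"rx":0,"ry":0,"rz":-6,"hand":0.0},{"dx":0,"dy":0,"dz":0,"rx":0,"ry":0,"rz":-6,"hand":0.0},{"dx":0,"dy":0,"dz":0,"rx":0,"ry":0,"rz":-5,"hand":0.0},{"dx":0,"dy":0,"dz":0,"rx":0,"ry":0,"rz":0,"hand":0.0}]'; python3 st.py
```

```text
clock: 12.7
position: [0.688, -0.032, 0.2101]
ee_rot: [-0.221, 0.971, -0.084, 0.02]
contact_force: [-0.2, 0.9, -1.9]
width: 0.0124
gripper_force: 88.8
clock: 13.37
position: [0.686, -0.0383, 0.206]
ee_rot: [-0.001, 0.998, 0.064, -0.001]
contact_force: [-0.7, -0.2, -1.3]
width: 0.0123
gripper_force: 88.8
13.3667 [-0.1574  0.4595  1.2811  0.0009  1.4025  1.2857] [ 0.686  -0.0383  0.206 ] 0.01229458633764856 88.81508946418762 [-0.7102 -0.1813 -1.3499]
[[ 0.9919  0.1272 -0.0014]
 [ 0.1272 -0.9919  0.0011]
 [-0.0012 -0.0013 -1.    ]]
1 3.885780586188048e-16
-1 0.0017541890438799571
```

```bash
python3 -m pendant '[{"dx":-0.0045,"dy":-0.025,"dz":0,"rx":0,"ry":0,"rz":0,"hand":0.0},{"dx":-0.0045,"dy":-0.025,"dz":0,"rx":0,"ry":0,"rz":0,"hand":0.0},{"dx":-0.0045,"dy":-0.025,"dz":0,"rx":0,"ry":0,"rz":0,"hand":0.0},{"dx":-0.0045,"dy":-0.025,"dz":0,"rx":0,"ry":0,"rz":0,"hand":0.0},{"dx":-0.0045,"dy":-0.025,"dz":0,"rx":0,"ry":0,"rz":0,"hand":0.0},{"dx":-0.0045,"dy":-0.025,"dz":0,"rx":0,"ry":0,"rz":0,"hand":0.0},{"dx":-0.0045,"dy":-0.025,"dz":0,"rx":0,"ry":0,"rz":0,"hand":0.0},{"dx":-0.0045,"dy":-0.025,"dz":0,"rx":0,"ry":0,"rz":0,"hand":0.0},{"dx":-0.0045,"dy":-0.025,"dz":0,"rx":0,"ry":0,"rz":0,"hand":0.0},{"dx":-0.0045,"dy":-0.025,"dz":0,"rx":0,"ry":0,"rz":0,"hand":0.0},{"dx":-0.0045,"dy":-0.025,"dz":0,"rx":0,"ry":0,"rz":0,"hand":0.0},{"dx":-0.0045,"dy":-0.025,"dz":0,"rx":0,"ry":0,"rz":0,"hand":0.0}]' && python3 -m pendant '[{"dx":-0.0045,"dy":-0.025,"dz":0,"rx":0,"ry":0,"rz":0,"hand":0.0},{"dx":-0.0045,"dy":-0.025,"dz":0,"rx":0,"ry":0,"rz":0,"hand":0.0},{"dx":-0.0045,"dy":-0.025,"dz":0,"rx":0,"ry":0,"rz":0,"hand":0.0},{"dx":-0.0045,"dy":-0.025,"dz":0.01,"rx":0,"ry":0,"rz":0,"hand":0.0},{"dx":0,"dy":-0.004,"dz":0.03,"rx":0,"ry":0,"rz":0,"hand":0.0},{"dx":0,"dy":0,"dz":0.03,"rx":0,"ry":0,"rz":0,"hand":0.0},{"dx":0,"dy":0,"dz":0.03,"rx":0,"ry":0,"rz":0,"hand":0.0},{"dx":0,"dy":0,"dz":0.03,"rx":0,"ry":0,"rz":0,"hand":0.0},{"dx":0,"dy":0,"dz":0.02,"rx":0,"ry":0,"rz":0,"hand":0.0},{"dx":0,"dy":0,"dz":0.012,"rx":0,"ry":0,"rz":0,"hand":0.0},{"dx":0,"dy":0,"dz":0,"rx":0,"ry":0,"rz":0,"hand":0.0},{"dx":0,"dy":0,"dz":0,"rx":0,"ry":0,"rz":0,"hand":0.0}]'
python3 - <<'E'
from st import *
a=img("side");b=img("top")
save(a,"a.png",(225,210,100,95),4);save(b,"b.png",(160,195,100,95),4)
cv2.imwrite("pics/t4.png",np.hstack([cv2.imread("pics/a.png"),cv2.imread("pics/b.png")]))
E
```

```text
clock: 14.37
position: [0.5945, 0.2525, 0.206]
ee_rot: [-0.0, 0.998, 0.061, -0.001]
contact_force: [0.8, 0.9, -1.3]
width: 0.0124
gripper_force: 88.8
clock: 15.37
position: [0.5649, 0.3524, 0.044]
ee_rot: [0.0, 0.998, 0.062, -0.0]
contact_force: [0.0, 0.6, -2.0]
width: 0.012
gripper_force: 88.7
15.3667 [0.4532 0.5506 1.55   0.0003 1.0415 1.8995] [0.5649 0.3524 0.044 ] 0.011985911735935181 88.7344765663147 [ 0.0053  0.6206 -1.9779]
[[ 0.9923  0.124  -0.0006]
 [ 0.124  -0.9923 -0.    ]
 [-0.0006 -0.     -1.    ]]
```

View pics/t4.png

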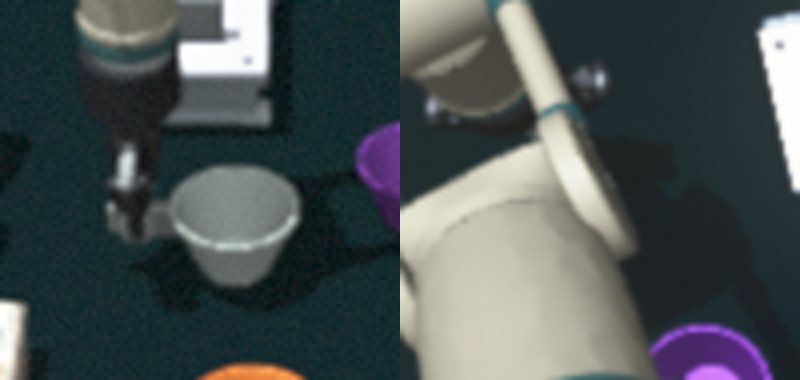

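Side view: the cup at crop (235,215) is empty, upright and about 15 mm above the bench. Lowering it gently.

```bash
python3 -m pendant '[{"dx":0,"dy":0,"dz":0.004,"rx":0,"ry":0,"rz":0,"hand":0.0},{"dx":0,"dy":0,"dz":0.004,"rx":0,"ry":0,"rz":0,"hand":0.0},{"dx":0,"dy":0,"dz":0.002,"rx":0,"ry":0,"rz":0,"hand":0.0},{"dx":0,"dy":0,"dz":0.002,"rx":0,"ry":0,"rz":0,"hand":0.0},{"dx":0,"dy":0,"dz":0.0015,"rx":0,"ry":0,"rz":0,"hand":0.0},{"dx":0,"dy":0,"dz":0.001,"rx":0,"ry":0,"rz":0,"hand":0.0},{"dx":0,"dy":0,"dz":0,"rx":0,"ry":0,"rz":0,"hand":0.0},{"dx":0,"dy":0,"dz":0,"rx":0,"ry":0,"rz":0,"hand":0.0}]'
```

```text
clock: 16.13
position: [0.5649, 0.3524, 0.0293]
ee_rot: [0.0, 0.998, 0.063, -0.0]
contact_force: [0.3, -0.3, -1.4]
width: 0.0124
gripper_force: 88.8
```

```bash
python3 -m pendant '[{"dx":0,"dy":0,"dz":0.0008,"rx":0,"ry":0,"rz":0,"hand":0.0},{"dx":0,"dy":0,"dz":0.0008,"rx":0,"ry":0,"rz":0,"hand":0.0},{"dx":0,"dy":0,"dz":0,"rx":0,"ry":0,"rz":0,"hand":0.0},{"dx":0,"dy":0,"dz":0,"rx":0,"ry":0,"rz":0,"hand":0.0}]';python3 -m pendant '[{"dx":0,"dy":0,"dz":0.0008,"rx":0,"ry":0,"rz":0,"hand":0.0},{"dx":0,"dy":0,"dz":0.0,"rx":0,"ry":0,"rz":0,"hand":0.0},{"dx":0,"dy":0,"dz":0,"rx":0,"ry":0,"rz":0,"hand":0.0}]'
```

```text
clock: 16.47
position: [0.5652, 0.3526, 0.0287]
ee_rot: [-0.0, 0.998, 0.063, 0.0]
contact_force: [-0.1, -1.1, 4.9]
width: 0.0124
gripper_force: 89.8
clock: 16.72
position: [0.5653, 0.3526, 0.0285]
ee_rot: [-0.0, 0.998, 0.063, 0.001]
contact_force: [-0.8, -0.5, 7.8]
width: 0.0125
gripper_force: 90.5
```

```bash
python3 -m pendant '[{"dx":0,"dy":0,"dz":-0.001,"rx":0,"ry":0,"rz":0,"hand":0.016},{"dx":0,"dy":0,"dz":0,"rx":0,"ry":0,"rz":0,"hand":0.025},{"dx":0,"dy":0,"dz":0,"rx":0,"ry":0,"rz":0,"hand":0.045},{"dx":0,"dy":0,"dz":0,"rx":0,"ry":0,"rz":0,"hand":0.045},{"dx":0,"dy":0,"dz":0,"rx":0,"ry":0,"rz":0,"hand":0.045},{"dx":0,"dy":0,"dz":-0.015,"rx":0,"ry":0,"rz":0,"hand":0.045},{"dx":0,"dy":0,"dz":-0.03,"rx":0,"ry":0,"rz":0,"hand":0.045},{"dx":0,"dy":0,"dz":-0.035,"rx":0,"ry":0,"rz":0,"hand":0.045},{"dx":0,"dy":0,"dz":-0.035,"rx":0,"ry":0,"rz":0,"hand":0.045},{"dx":0,"dy":0,"dz":-0.035,"rx":0,"ry":0,"rz":0,"hand":0.045},{"dx":0,"dy":0,"dz":-0.025,"rx":0,"ry":0,"rz":0,"hand":0.045},{"dx":0,"dy":0,"dz":0,"rx":0,"ry":0,"rz":0,"hand":0.045}]'; python3 st.py
```

```text
clock: 17.72
position: [0.5679, 0.354, 0.2098]
ee_rot: [-0.002, 0.998, 0.063, 0.006]
contact_force: [0.7, 0.4, 0.9]
width: 0.0451
gripper_force: 0.0
17.7167 [ 0.4536  0.4226  1.333  -0.      1.3736  1.8985] [0.5679 0.354  0.2098] 0.04513385332026845 0.0 [0.6568 0.4221 0.939 ]
[[ 0.992   0.1256  0.0111]
 [ 0.1256 -0.9921  0.0054]
 [ 0.0117 -0.0039 -0.9999]]
1 4.718447854656915e-16
-1 7.75003541307719e-05
```

```bash
python3 -m pendant '[{"dx":-0.0038,"dy":0.027,"dz":0,"rx":0,"ry":0,"rz":0,"hand":0.06},{"dx":-0.0038,"dy":0.027,"dz":0,"rx":0,"ry":0,"rz":0,"hand":0.06},{"dx":-0.0038,"dy":0.027,"dz":0,"rx":0,"ry":0,"rz":0,"hand":0.06},{"dx":-0.0038,"dy":0.027,"dz":0,"rx":0,"ry":0,"rz":0,"hand":0.06},{"dx":-0.0038,"dy":0.027,"dz":0,"rx":0,"ry":0,"rz":0,"hand":0.06},{"dx":-0.0038,"dy":0.027,"dz":0,"rx":0,"ry":0,"rz":0,"hand":0.06},{"dx":-0.0038,"dy":0.027,"dz":0,"rx":0,"ry":0,"rz":0,"hand":0.06},{"dx":-0.0038,"dy":0.027,"dz":0,"rx":0,"ry":0,"rz":0,"hand":0.06},{"dx":0,"dy":0,"dz":0,"rx":0,"ry":0,"rz":-3.2,"hand":0.06},{"dx":0,"dy":0,"dz":0,"rx":0,"ry":0,"rz":0,"hand":0.06},{"dx":0,"dy":0,"dz":0,"rx":0,"ry":0,"rz":0,"hand":0.06}]'
python3 - <<'E'
from st import *
w=img("wrist");b=img("top");a=img("side")
np.savez("v5.npz",w=w["frame"],b=b["frame"])
save(w,"a.png",None,.714);save(a,"b.png",(210,130,160,120),2.5)
save(b,"c.png",(160,130,160,120),2.5)
A_=cv2.imread("pics/a.png");B=np.hstack([cv2.imread("pics/b.png"),cv2.imread("pics/c.png")])
o=np.zeros((600,800,3),np.uint8);o[:300,:400]=A_;o[300:]=B;cv2.imwrite("pics/t5.png",o)
for n,P in[("gripc",[.5641,.1347,.124])]:print(n,proj(w,P))
h=cv2.cvtColor(w["frame"],cv2.COLOR_RGB2GRAY)
E
```

```text
clock: 18.63
position: [0.5615, 0.1343, 0.2023]
ee_rot: [-0.0, 0.996, 0.09, -0.0]
contact_force: [-0.3, -0.1, -1.0]
width: 0.0597
gripper_force: 0.0
18.6333 [0.1139 0.2973 1.5475 0.0005 1.2978 1.5049] [0.5615 0.1343 0.2023] 0.059670795255948206 0.0 [-0.2561 -0.0869 -0.9888]
[[ 0.9839  0.1787 -0.001 ]
 [ 0.1787 -0.9839  0.0004]
 [-0.0009 -0.0005 -1.    ]]
gripc [279.1047 214.6733]
```

View pics/t5.png

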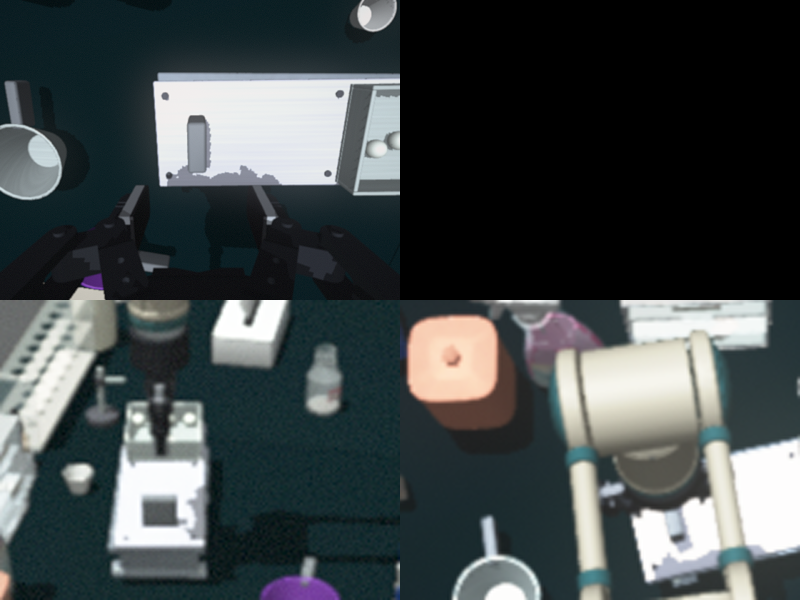

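Run:
```python
from st import *
w=img("wrist");f=w["frame"].astype(float);g=f.mean(2)
def edge(cols,lo,hi,sgn,z):
    pts=[]
    for u in cols:
        dg=np.diff(cv2.GaussianBlur(g,(3,3),0)[lo:hi,u])*sgn;k=dg.argmax();pts.append((u,lo+k+.5))
    pts=np.array(pts);P=np.array([onz(w,*p,z)[:2] for p in pts])
    vx,vy,x,y=cv2.fitLine(P.astype(np.float32),cv2.DIST_HUBER,0,1e-4,1e-4).ravel();return np.degrees(np.arctan(vy/vx)) if abs(vx)>1e-6 else 90,(x,y),pts[[0,-1]]
print("far",edge(range(250,460,3),105,125,1,.078))
print("near",edge(range(400,455,3),250,270,-1,.078))
print(g[108:122,300].round(),g[250:268,420].round())
print(g[200,250:305].round())
print(g[150:250,276].round())
for P in [(-.025,-.009),(-.025,.009),(.025,-.009),(.025,.009)]:
    c=np.array([.5641,.1347]);a=np.radians(10.4);print(P,proj(w,np.r_[c+[P[0]*np.cos(a)-P[1]*np.sin(a),P[0]*np.sin(a)+P[1]*np.cos(a)],.124]))
```

```text
18.7833 [0.1155 0.2973 1.5467 0.0002 1.298  1.5043] [0.5617 0.1351 0.2026] 0.06011413604265659 0.0 [-0.2256 -0.6878  0.5841]
[[ 0.9835  0.1809 -0.0004]
 [ 0.1809 -0.9835  0.0002]
 [-0.0004 -0.0002 -1.    ]]
far (np.float32(-79.16835), (np.float32(0.63416696), np.float32(0.108036876)), array([[250. , 113.5],
       [457. , 111.5]]))
near (np.float32(-78.26848), (np.float32(0.53391373), np.float32(0.001178986)), array([[400. , 259.5],
       [454. , 258.5]]))
[182. 182. 182. 182. 176. 183. 215. 232. 237. 237. 238. 237. 237. 238.] [232. 232. 232. 232. 232. 230. 231. 231. 211. 147.  81.  56.  54.  54.
  53.  53.  52.  50.]
[238. 238. 237. 237. 238. 237. 238. 238. 238. 238. 239. 239. 229. 175.
 132. 132. 146. 154. 158. 158. 159. 159. 158. 159. 158. 160. 159. 158.
 158. 159. 158. 158. 158. 158. 157. 155. 148. 135. 122. 112. 125. 146.
 155. 156. 167. 190. 216. 233. 238. 237. 237. 237. 237. 237. 237.]
[239. 239. 240. 240. 240. 239. 239. 238. 239. 241. 233. 178. 113.  87.
  86.  88.  88.  88.  88.  88.  88.  97. 115. 134. 145. 154. 159. 164.
 163. 163. 163. 163. 163. 162. 162. 161. 162. 161. 160. 161. 159. 160.
 161. 160. 160. 159. 159. 160. 160. 160. 159. 159. 158. 158. 156. 158.
 156. 156. 157. 157. 156. 155. 155. 155. 154. 155. 154. 153. 152. 153.
 152. 152. 152. 151. 151. 151. 150. 151. 150. 149. 149. 149. 147. 148.
 147. 148. 148. 146. 146. 143. 138. 139. 176. 206. 195. 170. 153. 144.
 141. 144.]
(-0.025, -0.009) [293.3491 249.6267]
(-0.025, 0.009) [267.1275 249.6133]
(0.025, -0.009) [294.3869 178.142 ]
(0.025, 0.009) [266.4691 178.1339]
```

Wrist view: the cup stands upright and empty at left. Board edges run level, so the yaw is about 10.6°. Grip top centre is near full-frame (276,207). Descending onto the grip.

```bash
python3 -m pendant '[{"dx":0.005,"dy":-0.001,"dz":0.02,"rx":0,"ry":0,"rz":-0.3,"hand":0.06},{"dx":0,"dy":0,"dz":0.024,"rx":0,"ry":0,"rz":0,"hand":0.06},{"dx":0,"dy":0,"dz":0.024,"rx":0,"ry":0,"rz":0,"hand":0.06},{"dx":0,"dy":0,"dz":0.024,"rx":0,"ry":0,"rz":0,"hand":0.05},{"dx":0,"dy":0,"dz":0.024,"rx":0,"ry":0,"rz":0,"hand":0.04},{"dx":0,"dy":0,"dz":0,"rx":0,"ry":0,"rz":0,"hand":0.034},{"dx":0,"dy":0,"dz":0,"rx":0,"ry":0,"rz":0,"hand":0.03},{"dx":0,"dy":0,"dz":0,"rx":0,"ry":0,"rz":0,"hand":0.028}]' 40; python3 st.py
```

```text
clock: 19.5
position: [0.5675, 0.1368, 0.0881]
ee_rot: [0.0, 0.996, 0.094, 0.001]
contact_force: [-0.4, 0.0, -0.6]
width: 0.0281
gripper_force: 0.0
19.5 [ 0.1174  0.4004  1.6979 -0.0001  1.0414  1.5008] [0.5675 0.1368 0.0881] 0.02806268648234783 0.0 [-0.4171  0.0193 -0.5991]
[[ 0.9825  0.1863  0.0019]
 [ 0.1863 -0.9825  0.0002]
 [ 0.0019  0.0002 -1.    ]]
1 2.4643915380595516e-16
-1 0.0001362902688256235
```

```bash
python3 -m pendant '[{"dx":0,"dy":0,"dz":0,"rx":0,"ry":0,"rz":0,"hand":0.024},{"dx":0,"dy":0,"dz":0,"rx":0,"ry":0,"rz":0,"hand":0.02},{"dx":0,"dy":0,"dz":0,"rx":0,"ry":0,"rz":0,"hand":0.018},{"dx":0,"dy":0,"dz":0,"rx":0,"ry":0,"rz":0,"hand":0.014},{"dx":0,"dy":0,"dz":0,"rx":0,"ry":0,"rz":0,"hand":0.01},{"dx":0,"dy":0,"dz":0,"rx":0,"ry":0,"rz":0,"hand":0.0},{"dx":0,"dy":0,"dz":0,"rx":0,"ry":0,"rz":0,"hand":0.0}]' 40; python3 -m pendant '[{"dx":0,"dy":0,"dz":0,"rx":0,"ry":0,"rz":0,"hand":0.0},{"dx":0,"dy":0,"dz":0,"rx":0,"ry":0,"rz":0,"hand":0.0},{"dx":0,"dy":0,"dz":0,"rx":0,"ry":0,"rz":0,"hand":0.0},{"dx":0,"dy":0,"dz":0,"rx":0,"ry":0,"rz":0,"hand":0.0}]' 110
python3 - <<'E'
from st import *
t=img("top");sd=img("side");save(t,"a.png",(240,130,180,120),2.2);save(sd,"b.png",(225,140,180,110),2.2)
np.save("obs2.npy",t["frame"])
for d,n in((t,"top"),(sd,"side")):
  print(n,proj(d,[.617,-.1333,.114]),proj(d,[.716,-.2578,.074]))
E
```

```text
clock: 20.08
position: [0.5676, 0.1368, 0.0887]
ee_rot: [-0.0, 0.996, 0.093, 0.002]
contact_force: [-1.3, 1.7, 6.1]
width: 0.0175
gripper_force: 40.3
clock: 20.42
position: [0.5679, 0.1368, 0.0888]
ee_rot: [-0.0, 0.996, 0.093, 0.002]
contact_force: [-0.8, 2.5, 6.6]
width: 0.0165
gripper_force: 108.2
20.4167 [0.1169 0.3991 1.6978 0.0008 1.0407 1.5004] [0.5679 0.1368 0.0888] 0.016540739571431744 108.24256181716919 [-0.8343  2.4617  6.5862]
[[ 0.9826  0.1858  0.0039]
 [ 0.1858 -0.9826  0.0012]
 [ 0.004  -0.0004 -1.    ]]
top [363.651  194.4658] [401.531 163.395]
side [277.1669 170.0104] [260.3039 161.4069]
```

```bash
python3 -m pendant '[{"dx":0,"dy":0.004,"dz":0,"rx":0,"ry":0,"rz":0,"hand":0.0},{"dx":0,"dy":0.008,"dz":0,"rx":0,"ry":0,"rz":0,"hand":0.0},{"dx":0,"dy":0.008,"dz":0,"rx":0,"ry":0,"rz":0,"hand":0.0},{"dx":0,"dy":0.008,"dz":0,"rx":0,"ry":0,"rz":0,"hand":0.0},{"dx":0,"dy":0.008,"dz":0,"rx":0,"ry":0,"rz":0,"hand":0.0},{"dx":0,"dy":0.008,"dz":0,"rx":0,"ry":0,"rz":0,"hand":0.0},{"dx":0,"dy":0.008,"dz":0,"rx":0,"ry":0,"rz":0,"hand":0.0},{"dx":0,"dy":0.004,"dz":0,"rx":0,"ry":0,"rz":0,"hand":0.0},{"dx":0,"dy":0,"dz":0,"rx":0,"ry":0,"rz":0,"hand":0.0},{"dx":0,"dy":0,"dz":0,"rx":0,"ry":0,"rz":0,"hand":0.0}]'; python3 st.py
```

```text
clock: 21.35
position: [0.5778, 0.0825, 0.0888]
ee_rot: [-0.001, 0.996, 0.093, 0.002]
contact_force: [-0.9, 5.1, 7.0]
width: 0.0166
gripper_force: 108.4
21.35 [0.0211 0.3989 1.6983 0.003  1.0415 1.4046] [0.5778 0.0825 0.0888] 0.016605149168830505 108.38743686676025 [-0.8963  5.095   6.9794]
[[ 0.9828  0.1847  0.0029]
 [ 0.1847 -0.9828  0.0026]
 [ 0.0034 -0.0021 -1.    ]]
1 2.45029690981724e-16
-1 0.0051491575985672736
```

```bash
python3 -m pendant '[{"dx":0,"dy":0.004,"dz":0,"rx":0,"ry":0,"rz":0,"hand":0.0},{"dx":0,"dy":0.008,"dz":0,"rx":0,"ry":0,"rz":0,"hand":0.0},{"dx":0,"dy":0.008,"dz":0,"rx":0,"ry":0,"rz":0,"hand":0.0},{"dx":0,"dy":0.008,"dz":0,"rx":0,"ry":0,"rz":0,"hand":0.0},{"dx":0,"dy":0.008,"dz":0,"rx":0,"ry":0,"rz":0,"hand":0.0},{"dx":0,"dy":0.008,"dz":0,"rx":0,"ry":0,"rz":0,"hand":0.0},{"dx":0,"dy":0.008,"dz":0,"rx":0,"ry":0,"rz":0,"hand":0.0},{"dx":0,"dy":0.008,"dz":0,"rx":0,"ry":0,"rz":0,"hand":0.0},{"dx":0,"dy":0.004,"dz":0,"rx":0,"ry":0,"rz":0,"hand":0.0},{"dx":0,"dy":0,"dz":0,"rx":0,"ry":0,"rz":0,"hand":0.0},{"dx":0,"dy":0,"dz":0,"rx":0,"ry":0,"rz":0,"hand":0.0}]'
python3 - <<'E'
from st import *
t=img("top");sd=img("side");save(t,"a.png",(330,130,100,100),4);save(sd,"b.png",(230,130,100,100),4)
w=img("wrist")
cv2.imwrite("pics/t6.png",np.hstack([cv2.imread("pics/a.png"),cv2.imread("pics/b.png")]))
E
```

```text
clock: 22.27
position: [0.5896, 0.0203, 0.0889]
ee_rot: [-0.002, 0.996, 0.093, 0.002]
contact_force: [-1.4, 6.2, 8.3]
width: 0.0165
gripper_force: 108.5
22.2667 [-0.0859  0.4071  1.6836  0.0045  1.0484  1.2972] [0.5896 0.0203 0.0889] 0.016486276239893002 108.47972631454468 [-1.4026  6.2263  8.2902]
[[ 0.9829  0.1844  0.0028]
 [ 0.1844 -0.9828  0.0037]
 [ 0.0034 -0.0031 -1.    ]]
```

View pics/t6.png

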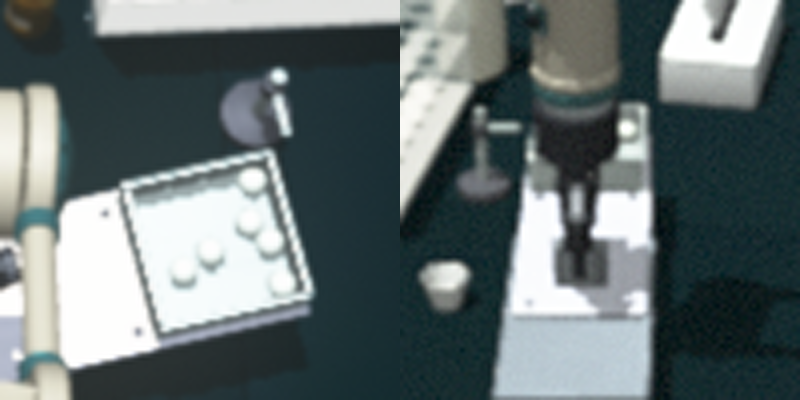

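Six balls are still in the tray. Tray rim outer corners in the top crop are (268,150) and (313,296), pointer tip (289,135). Next I'll fit the rim edge and pointer line in the same image.

```bash
cat > fin.py <<'E'
from st import *
def front(d,c0,c1):
    g=cv2.resize(d["frame"].astype(np.float32).mean(2),None,fx=4,fy=4,interpolation=cv2.INTER_CUBIC)
    P=[]
    n=np.array([c1[1]-c0[1],-(c1[0]-c0[0])],float);n/=np.linalg.norm(n)   # rightward normal
    for t in np.linspace(.2,.8,30):
        p=np.array(c0)+t*(np.array(c1)-c0);o=np.arange(-3,4,.1)
        xy=((p+n*o[:,None]+.5)*4-.5).astype(np.float32)
        v=cv2.remap(g,xy[:,0][None],xy[:,1][None],cv2.INTER_LINEAR)[0]
        k=np.argmin(np.gradient(v));P.append(onz(d,*(p+n*o[k]),.114)[:2])
    P=np.array(P);vx,vy,x,y=cv2.fitLine(P.astype(np.float32),cv2.DIST_HUBER,0,1e-5,1e-5).ravel()
    return np.degrees(np.arctan2(vy,vx))%180,np.array([x,y])
d=np.array([.184,-.983])
def pointer(t):
    f=t["frame"][150:168,394:406].astype(float).mean(2);return f
if __name__=="__main__":
    t=img("top");k=lambda x,y:np.array([330+x/4,130+y/4])
    a,p=front(t,k(268,150),k(313,296));print("rim yaw",a,"rim s",p@d,"front s",p@d+.005)
    print(pointer(t).round().astype(int))
    for n,x,y,z in(("tip",289,135,.074),("base",277,95,.074)):q=onz(t,*k(x,y),z)[:2];print(n,q,q@d)
E
python3 fin.py
```

```text
22.4167 [-0.0857  0.4071  1.6837  0.0041  1.0483  1.2973] [0.5896 0.0203 0.0889] 0.016497914767681456 108.52169036865234 [-0.8757  6.1466  8.7827]
[[ 0.9828  0.1846  0.0028]
 [ 0.1846 -0.9828  0.0033]
 [ 0.0034 -0.0028 -1.    ]]
rim yaw 10.755364 rim s 0.3599271581619978 front s 0.3649271581619978
[[ 96  93 103 114 156 197 188 129  63  48  47  47]
 [103  90 101 108  99 100  92  71  53  47  47  47]
 [103  77  82 100  94  84  72  58  49  48  47  47]
 [107  81  60  71 114 141 114  67  50  48  47  47]
 [106  86  70  82 162 209 176  93  57  48  48  47]
 [ 98  88  86 101 173 228 205 111  67  50  48  48]
 [ 91  87  92 109 165 232 225 132  79  51  48  48]
 [ 87  86  96 108 133 216 231 171  94  54  48  48]
 [ 86  81  90  98 111 188 231 203 104  54  48  48]
 [ 93  78  75  76  95 168 231 219 113  54  48  48]
 [112  88  75  72  78 130 225 228 127  57  48  47]
 [125 102  77  72  71 100 202 224 148  63  48  47]
 [125 102  77  72  70  86 175 222 178  72  48  48]
 [122 102  78  73  70  78 142 192 157  68  48  48]
 [120 106  85  73  68  61  65  77  70  51  48  47]
 [112 106  88  69  59  49  43  45  49  48  48  48]
 [ 87  86  81  69  51  43  41  45  48  48  49  48]
 [100 122 152 145  90  48  44  46  49  48  48  48]]
tip [ 0.7148 -0.2598] 0.3869215274666872
base [ 0.746  -0.2537] 0.3866844703448073
```

```bash
cat >> fin.py <<'E'
    f=pointer(t);S=[]
    for r in range(4,13):
        b=np.clip(f[r,3:10]-105,0,None);S.append((onz(t,(b*np.arange(397,404)).sum()/b.sum(),150+r,.074)[:2]))
    S=np.array(S);print("pointer s",S@d,(S@d).mean(),"remaining",(S@d).mean()-(p@d+.005))
E
python3 fin.py | tail -2
```

```text
base [ 0.746  -0.2537] 0.3866844703448073
pointer s [0.3859 0.3854 0.385  0.3852 0.3853 0.3851 0.385  0.385  0.3848] 0.3851871927484123 remaining 0.020250503267273123
```

```bash
python3 -m pendant '[{"dx":0,"dy":0.003,"dz":0,"rx":0,"ry":0,"rz":0,"hand":0.0},{"dx":0,"dy":0.005,"dz":0,"rx":0,"ry":0,"rz":0,"hand":0.0},{"dx":0,"dy":0.005,"dz":0,"rx":0,"ry":0,"rz":0,"hand":0.0},{"dx":0,"dy":0.004,"dz":0,"rx":0,"ry":0,"rz":0,"hand":0.0},{"dx":0,"dy":0.002,"dz":0,"rx":0,"ry":0,"rz":0,"hand":0.0},{"dx":0,"dy":0.001,"dz":0,"rx":0,"ry":0,"rz":0,"hand":0.0},{"dx":0,"dy":0,"dz":0,"rx":0,"ry":0,"rz":0,"hand":0.0},{"dx":0,"dy":0,"dz":0,"rx":0,"ry":0,"rz":0,"hand":0.0},{"dx":0,"dy":0,"dz":0,"rx":0,"ry":0,"rz":0,"hand":0.0},{"dx":0,"dy":0,"dz":0,"rx":0,"ry":0,"rz":0,"hand":0.0}]'; sed -i 's/k(268,150),k(313,296)/k(298,143),k(342,287)/' fin.py; python3 fin.py
python3 - <<'E'
from st import *
t=img("top");sd=img("side");save(t,"a.png",(345,135,80,100),5);save(sd,"b.png",(230,130,80,100),5)
cv2.imwrite("pics/t7.png",np.hstack([cv2.imread("pics/a.png"),cv2.imread("pics/b.png")]))
E
```

```text
clock: 23.35
position: [0.593, 0.0022, 0.0892]
ee_rot: [-0.003, 0.996, 0.092, 0.001]
contact_force: [-1.5, 9.6, 10.5]
width: 0.0168
gripper_force: 108.8
23.35 [-0.1175  0.411   1.6759  0.0072  1.053   1.2646] [0.593  0.0022 0.0892] 0.01682229467689686 108.79632711410522 [-1.5038  9.6482 10.5183]
[[ 0.9829  0.1841  0.0024]
 [ 0.1841 -0.9829  0.006 ]
 [ 0.0034 -0.0055 -1.    ]]
rim yaw 10.705705 rim s 0.3781897641420364 front s 0.3831897641420364
[[ 96  92 103 114 155 197 188 129  63  48  48  46]
 [104  89 101 107  99 100  92  71  54  48  48  47]
 [103  77  82  99  95  84  72  57  49  48  47  48]
 [106  80  60  70 115 140 114  68  49  48  47  47]
 [106  86  70  82 162 209 176  93  57  48  47  48]
 [ 98  88  86 101 173 227 205 111  68  50  49  47]
 [ 90  87  92 108 166 232 225 133  79  51  48  47]
 [ 87  85  95 108 133 216 231 170  94  54  47  48]
 [ 86  82  89  98 111 188 231 202 104  54  48  48]
 [ 93  77  75  75  95 168 231 219 113  53  48  47]
 [112  87  75  72  77 131 225 227 127  57  47  48]
 [124 102  78  72  71 100 201 224 149  63  48  48]
 [124 103  77  72  70  86 174 221 178  72  48  48]
 [122 102  78  72  70  78 143 192 157  67  48  48]
 [121 106  84  73  68  61  65  77  70  52  49  48]
 [112 105  87  68  62  55  59  68  75  74  61  49]
 [ 86  85  82  80  87 102 143 175 180 160 104  55]
 [ 94 124 158 178 189 191 208 226 228 223 172  72]]
tip [ 0.7148 -0.2598] 0.3869215274666872
base [ 0.746  -0.2537] 0.3866844703448073
pointer s [0.3859 0.3854 0.385  0.3852 0.3853 0.3851 0.385  0.3851 0.3848] 0.38519284135935383 remaining 0.002003077217317406
23.4 [-0.1175  0.411   1.6759  0.0071  1.0529  1.2646] [0.593  0.0022 0.0892] 0.016812321226273547 108.79938125610352 [-2.1978 10.3726 10.3311]
[[ 0.9829  0.1841  0.0024]
 [ 0.1841 -0.9829  0.006 ]
 [ 0.0035 -0.0054 -1.    ]]
```

View pics/t7.png

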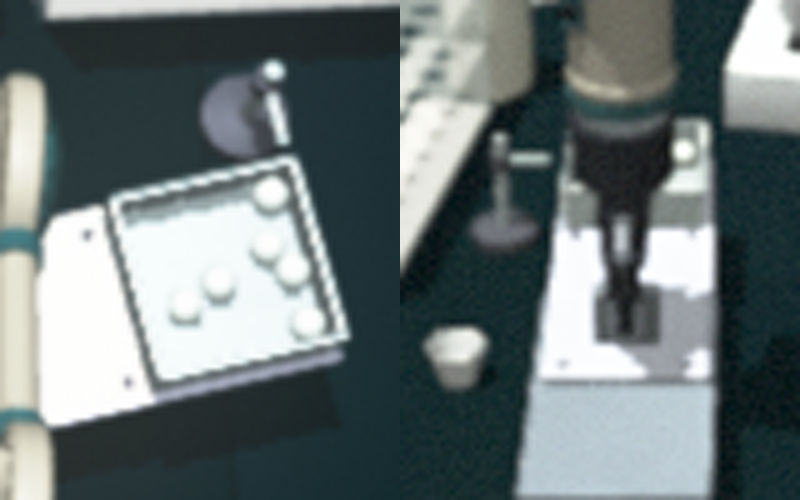

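```bash
python3 -m pendant '[{"dx":0,"dy":0,"dz":0.0003,"rx":-0.25,"ry":0,"rz":0,"hand":0.0},{"dx":0,"dy":0.0008,"dz":0.0003,"rx":-0.25,"ry":0,"rz":0,"hand":0.0},{"dx":0,"dy":0.0009,"dz":0,"rx":0,"ry":0,"rz":0,"hand":0.0},{"dx":0,"dy":0.0009,"dz":0,"rx":0,"ry":0,"rz":0,"hand":0.0},{"dx":0,"dy":0,"dz":0,"rx":0,"ry":0,"rz":0,"hand":0.0},{"dx":0,"dy":0,"dz":0,"rx":0,"ry":0,"rz":0,"hand":0.0},{"dx":0,"dy":0,"dz":0,"rx":0,"ry":0,"rz":0,"hand":0.0},{"dx":0,"dy":0,"dz":0,"rx":0,"ry":0,"rz":0,"hand":0.0}]' 118; sed -i 's/k(298,143),k(342,287)/k(301,142),k(345,286)/' fin.py; python3 fin.py | grep -v "^ \[ *[0-9]* *[0-9]* *[0-9]* *[0-9]* *[0-9]* "
```

```text
clock: 24.17
position: [0.5933, 0.0004, 0.0888]
ee_rot: [0.001, 0.996, 0.092, 0.002]
contact_force: [-2.1, 12.1, 11.6]
width: 0.0166
gripper_force: 115.3
24.1667 [-0.1161  0.4111  1.6769 -0.0007  1.0497  1.2702] [0.5933 0.0004 0.0888] 0.016620712009685536 115.31896948814392 [-2.1311 12.0604 11.5695]
[[ 0.983   0.1837  0.0038]
rim yaw 10.665768 rim s 0.37995426297187807 front s 0.38495426297187807
[[ 96  93 103 114 156 197 188 130  64  49  48  48]
tip [ 0.7148 -0.2598] 0.3869215274666872
base [ 0.746  -0.2537] 0.3866844703448073
pointer s [0.3859 0.3853 0.385  0.3851 0.3853 0.3851 0.385  0.3851 0.3848] 0.385186584391733 remaining 0.0002323214198549084
```

```bash
python3 -m pendant '[{"dx":0,"dy":0.0004,"dz":0,"rx":0,"ry":0,"rz":0,"hand":0.0},{"dx":0,"dy":0.0004,"dz":0,"rx":0,"ry":0,"rz":0,"hand":0.0},{"dx":0,"dy":0,"dz":0,"rx":0,"ry":0,"rz":0,"hand":0.0},{"dx":0,"dy":0,"dz":0,"rx":0,"ry":0,"rz":0,"hand":0.0},{"dx":0,"dy":0,"dz":0,"rx":0,"ry":0,"rz":0,"hand":0.0},{"dx":0,"dy":0,"dz":0,"rx":0,"ry":0,"rz":0,"hand":0.0},{"dx":0,"dy":0,"dz":0,"rx":0,"ry":0,"rz":0,"hand":0.0}]'; python3 fin.py | egrep "rim|remaining|^\[\[|^ \[.*\]\]|\]$" | head -8
python3 - <<'E'
from rig import manip
s=manip.get_state()
print(s["position"],s["contact_force"],s["moment"],s["qd"])
E
```

```text
clock: 24.8
position: [0.5935, -0.0003, 0.0888]
ee_rot: [0.001, 0.996, 0.092, 0.002]
contact_force: [-2.8, 12.8, 11.3]
width: 0.0166
gripper_force: 115.3
24.8 [-0.1174  0.4113  1.6764 -0.0006  1.0499  1.2689] [ 0.5935 -0.0003  0.0888] 0.01660190125614867 115.34486532211304 [-2.7594 12.8039 11.3105]
[[ 0.983   0.1838  0.0039]
 [ 0.1838 -0.983  -0.001 ]
 [ 0.0036  0.0017 -1.    ]]
rim yaw 10.572784 rim s 0.3807711326777935 front s 0.3857711326777935
[[ 96  92 104 114 155 197 188 129  64  48  48  47]
 [104  89 101 108 100 101  92  71  54  48  48  48]
 [103  77  82 100  94  84  72  58  50  48  48  48]
[ 5.93439904e-01 -3.15867198e-04  8.88197245e-02] [-2.69241613 11.03944321 12.07497827] [2.08376036 0.40577423 0.00710828] [-0.00171624  0.00060908  0.00167998  0.00191223 -0.00890521  0.01220885]
```

Image fit puts the edge 0.6 mm past the pointer and kinematics 0.6 mm short of it, so they bracket level. Board steady and pressed flat; handing in.

```bash
python3 -c "
from rig import manip
print(manip.sign_off())"
```

```text
the job is handed in; nothing more can be done
None
```

I poured all six balls into the tray, set the empty cup back upright on the bench, and slid the board out until its outer edge was level with the pointer to within about 1 mm. I handed in with the grip still held and the board pressed flat on the stand, after about 25 s of the 72 s allowed; no verdict came back.

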